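# Set out floor samples for a review

## Task

Lay all the small stone tiles in the wooden tray as one overlapping fan: squarely along the middle of the tray, the first lapped half-way up the sloped starter strip, and each next one covering about half of the one before, like roof shingles. Lay the larger stone panel on the sloped stand, centred and lengthwise with its foot against the ledge, and balance the aluminium trim bar centred lengthwise along the top of the narrow rest. Leave the other things on the desk where they are.

Things in the scene. Friction and masses are not known exactly. Their poses are not given: they have to be found in the camera images.
- tile1_center (a point): one of up to five identical pale stone sample tiles, 80 x 50 x 8 mm, 75 g; some starts have only three or four (an absent one reads None throughout). The point is its middle, half-way through; x along the 80 mm, y along the 50 mm, z through the thickness. Both faces and both ends are alike.
- tile2_center (a point): one of up to five identical pale stone sample tiles, 80 x 50 x 8 mm, 75 g; some starts have only three or four (an absent one reads None throughout). The point is its middle, half-way through; x along the 80 mm, y along the 50 mm, z through the thickness. Both faces and both ends are alike.
- tile3_center (a point): one of up to five identical pale stone sample tiles, 80 x 50 x 8 mm, 75 g; some starts have only three or four (an absent one reads None throughout). The point is its middle, half-way through; x along the 80 mm, y along the 50 mm, z through the thickness. Both faces and both ends are alike.
- tile4_center (a point): one of up to five identical pale stone sample tiles, 80 x 50 x 8 mm, 75 g; some starts have only three or four (an absent one reads None throughout). The point is its middle, half-way through; x along the 80 mm, y along the 50 mm, z through the thickness. Both faces and both ends are alike.
- tile5_center (a point): one of up to five identical pale stone sample tiles, 80 x 50 x 8 mm, 75 g; some starts have only three or four (an absent one reads None throughout). The point is its middle, half-way through; x along the 80 mm, y along the 50 mm, z through the thickness. Both faces and both ends are alike.
- panel_center (a point): the single larger pale stone panel, 110 x 60 x 8 mm, 130 g, starts flat on the desk. The point is its middle, half-way through its thickness; x along the 110 mm, y along the 60 mm, z through the thickness. Faces and ends are alike.
- trim_center (a point): the aluminium edge-trim bar, 150 x 20 x 20 mm, 110 g, starts lying on the desk. The point is its middle; x along the 150 mm. All four long sides are alike.
- tray: the wooden display tray, fixed, about 280 mm long (x), 150 mm wide (y): a flat floor, top 6 mm above the desk, from x = -149 to +135 mm, open along both long sides and at +x, with an 18 mm high end board at -x; origin under the middle of its centre line, on the desk. The dark starter strip lies across the floor next to the end board and the fan grows from it towards +x.
- strip_edge (a point): middle of the low edge of the tray's dark starter strip, where it meets the tray floor (tray x = -95 mm, z = 6 mm). The strip, 66 mm wide and 43 mm long, is fixed like a tile already laid: 8 mm thick, sloping 0.20 rad down towards +x. A half-lapped tile slopes the same, its low edge 40 mm further in +x than the strip's or tile's below it.
- first_spot (a point): where the centre of the first tile comes with a half lap on the starter strip: tray x = -93 mm, y = 0, z = 18 mm; axes as the tray's. The next ones follow every 40 mm towards tray +x, at the same height and 0.20 rad slope (low end at +x). A tile flat on the tray floor is not lapped.
- stand: the small dark steel reading stand, fixed: a sloped deck 46 mm wide (y), narrower than the panel, 112 mm long, rising at 0.38 rad (21.8 degrees) towards +x; origin under the centre of its 110 x 80 mm foot, on the desk. At the deck's low end (x = -50 mm, z = 40 mm) a ledge across it stands 10 mm proud of the deck.
- panel_spot (a point): where the panel's centre comes when it lies on the stand's deck, lengthwise up the slope, its short end against the ledge: stand x = 0, y = 0, z = 64 mm; axes as the stand's.
- rest: the dark wooden bar rest, fixed: one narrow upright rail 14 mm wide (y) and 110 mm long (x), flat level top 60 mm above the desk; origin under the centre of its 110 x 70 mm foot, on the desk.
- stamp: bystander: wooden-handled stamp, 42 mm across, 64 mm high, standing; origin under its centre
- loupe: bystander: black disc-shaped magnifier, 48 mm across, 12 mm high; origin under its centre
There are look-alikes about, which are no part of the job. Of the things shaped like the part that bears trim_center, the aluminium one is meant. What is shaped like the part that bears panel_center but pink is not meant.

How it is judged (in metres and radians):
At the end, for the whole second after the job is handed in: Tiles in the tray lean 0.13-0.36 rad, within 15 mm of its centre line, 0.12 rad of square, centres 27 mm apart or more; panel on the deck within 10 mm of the ledge, 12 mm of centre, 0.12 rad; bar on the rest within 20 mm lengthwise, 7 mm sideways, 0.12 rad; all at rest (x of tile1_center in the frame of tray between -0.125 and 0.12 m and y of tile1_center in the frame of tray between -0.015 and 0.015 m and z of tile1_center in the frame of tray between 0.01 and 0.032 m and angle between tile1_center's own z axis and vertical between 0.13 and 0.36 rad and angle between the y axis of each of tile1_center, tile2_center, tile3_center, tile4_center, tile5_center and the y axis of tray, either way round below 0.12 rad and linear speed of each of tile1, tile2, tile3, tile4, tile5, panel, trim below 0.02 m/s and x of tile2_center in the frame of tray between -0.125 and 0.12 m and y of tile2_center in the frame of tray between -0.015 and 0.015 m and z of tile2_center in the frame of tray between 0.01 and 0.032 m and angle between tile2_center's own z axis and vertical between 0.13 and 0.36 rad and x of tile3_center in the frame of tray between -0.125 and 0.12 m and y of tile3_center in the frame of tray between -0.015 and 0.015 m and z of tile3_center in the frame of tray between 0.01 and 0.032 m and angle between tile3_center's own z axis and vertical between 0.13 and 0.36 rad and x of tile4_center in the frame of tray between -0.125 and 0.12 m and y of tile4_center in the frame of tray between -0.015 and 0.015 m and z of tile4_center in the frame of tray between 0.01 and 0.032 m and angle between tile4_center's own z axis and vertical between 0.13 and 0.36 rad and x of tile5_center in the frame of tray between -0.125 and 0.12 m and y of tile5_center in the frame of tray between -0.015 and 0.015 m and z of tile5_center in the frame of tray between 0.01 and 0.032 m and angle between tile5_center's own z axis and vertical between 0.13 and 0.36 rad and distance between tile1_center and tile2_center above 0.027 m and distance between each of tile1_center, tile2_center and tile3_center above 0.027 m and distance between each of tile1_center, tile2_center, tile3_center and tile4_center above 0.027 m and distance between each of tile1_center, tile2_center, tile3_center, tile4_center and tile5_center above 0.027 m and x of panel_center in the frame of stand between -0.0104071 and 0.00959287 m and y of panel_center in the frame of stand between -0.012 and 0.012 m and z of panel_center in the frame of stand between 0.0581153 and 0.0701153 m and angle between the y axis of panel_center and the y axis of stand, either way round below 0.12 rad and x of trim_center in the frame of rest between -0.02 and 0.02 m and y of trim_center in the frame of rest between -0.007 and 0.007 m and z of trim_center in the frame of rest between 0.066 and 0.074 m and angle between the x axis of trim_center and the x axis of rest, either way round below 0.12 rad); the robot touches nothing.
It fails at once if a bystander is shoved more than 5 cm or knocked over (distance of any of stamp, loupe from where it was at the start of the episode above 0.05 m or angle between any of stamp, loupe's own z axis and vertical above 0.8 rad).
Of tile1, tile2, tile3, tile4, tile5 only 3 to 5 are there at a start; the rules pass over those that are not, and their reading is None.
At some moment in a run one of tile1, tile2, tile3, tile4, tile5 may be knocked a few centimetres aside while the robot is not near it.
Once in a run the grip may slacken for a moment while it holds something.
It also fails if it takes over 210 s, if anything falls off the work surface, if the arm or the gripper's body presses on something with over 40 N, if the wrist force passes 120 N, or if a joint passes its speed limit or range.

## Robot

A 6-joint arm with a two-finger parallel gripper is mounted at the origin on the work surface. World frame = base frame: x ahead of the robot, y to its left, z up, the work surface at z = 0. Lengths are in m, angles in degrees, forces in N, time in s.
With the tool pointing down it reaches from about 0.4 to 0.825 m from the base axis. Payload 7 kg.
Tool frame: the origin (TCP) lies midway between the tips of the shut fingers; the grasp point (between the pads) lies 19 mm behind it; z points along the fingers, x is the direction in which the jaws open and shut, and the axes are right-handed (so a half turn about z gives the same grasp; the last joint's range is limited). The gripper opens to 88 mm and grips with 3 to 60 N. Pads are 19 mm wide; open, the fingers measure 130 mm over their backs; the gripper's body (78 mm by 193 mm) begins 47 mm behind the grasp point.
Start: joints at [-46.862, 20.546, 0.682, 0, -70.136, -16.507], TCP at [0.303, -0.603, 0.227] pointing down, gripper open.
Joint ranges: [-176.03, 176.03], [-82.01, 121.73], [-58.28, 71.71], [-173.87, 95.51], [-174.79, -0.11], [-173.66, 173.66]. Speed limits (degrees/s): [136.94, 136.94, 172.46, 180, 180, 180].

## Interface

Orientations are given as [roll, pitch, yaw] about the fixed x, y, z axes, in that order (R = Rz(yaw) Ry(pitch) Rx(roll)).
In Python, from plant import ctrl, vision, nets gives the robot as it stands.
- The arm moves only by the shell command python3 -m jog 'ROWS'. ROWS is text: rows parted by semicolons, each of 7 numbers parted by spaces: the turn, a rotation vector about the tool's x, y, z in units of 0.1 rad (1.0 is 0.1 rad), then the shift along the tool's x, y, z in units of 4 cm (1.0 is 4 cm), then the opening, from -1 (shut) to 1 (fully open). In form: rx ry rz x y z jaw; .... A call has 1 to 8 rows; each row shifts and turns the commanded pose from where the row before left it, along the tool's axes as they then stand; what a row does not reach is not made up. A row lasts 1/8 s, in which the tool goes at most 62.5 mm and 10.7 degrees, less where a joint would pass 70% of its speed; a pose out of reach is approached as far as the arm can. A call with a number of a shift or a turn outside -1 to 1 is refused whole. A call with a gripper value outside its range is refused whole. The fingers move at their own pace and stop on an object; the grip force is fixed at half the most. Time passes only in rows, so rows that do not move let the fingers close. It gives the time, the measured TCP pose, the force and the opening at its end, in the units of the state.
- ctrl.get_obs(): the state, without advancing time (a new reading comes with each control period).
- vision.snapshot(name): name is "side" or "top" or "wrist"; returns (picture, depth): 384x512x3 uint8, red, green, blue; 384x512 float32, m along the optical axis (not along the pixel's ray), 0 where there is no reading.
- vision.camera_info(name): a dict with "camera_matrix" (3x3 intrinsics, pixels), "camera_from_world" (4x4, takes a point from world to camera coordinates); the wrist camera has in their place "tool_from_camera" (4x4, takes a point from camera to tool coordinates, whose origin is the TCP and whose axes are the tool frame's). Camera axes: x right, y down, z forward; pixel columns grow to the right and rows downward; lengths in m; the calibration is good to about 2 mm. The wrist camera is an equidistant fisheye: a pixel r from the principal point sees the ray r / f radians off the axis. A picture is of the moment at which its call begins: read the wrist's pose just before it. camera_info takes no time and is no camera call.
- ctrl.close_job(): hands the job in, once; it reports no verdict.
Trained networks look in the newest picture that a camera, given by its name, has taken for a name from the list of things; names that differ only in an ending like _2 or _b are one class to them, and where a whole thing is asked for, a point or a joint stands for the part that bears it (a point fixed in the world has none). Each returns a list of dicts, best first, with "score" (0 to 1); they miss things now and then, are a little off and sometimes report something else, mostly with a low value. They report only what shows in the picture. A call takes as long as a camera call. They do not tell look-alikes from the thing itself.
- nets.boxes_of(target, camera): "location" ([x, y, z] in m, in world coordinates, good to about 4 mm: the middle of the surface that is visible of it).
The state is a dict: "clock": time; "joint_pos": joint angles; "qvel": joint speeds; "tau": joint torques, N m; "tool_pos": TCP position; "orientation": TCP orientation; "force": force on the tool from outside, world axes, zero at the start; "moment": the same for the moment, N m; "opening": finger opening in m.
Only numpy, scipy, OpenCV 4.12 (cv2) and the standard library are available. Lean on these libraries where they do the work, as an engineer would, in place of code of your own. Each camera call takes 0.05 s, during which the arm holds its last target.

## Working session

There is one attempt and no reset: what is moved stays moved. The work goes in short steps, Python scripts to look and compute and a shell command to move; the robot and the scene stay as the last step left them, time stands still between calls to the robot, and variables do not carry over. Pictures are saved under pics/ and viewed, and the job is handed in when it is done.

I'll start with the state and pictures.

```bash
ls; mkdir -p pics; python3 - <<'E'
from plant import ctrl, vision, nets
import cv2
print(ctrl.get_obs())
for n in ("top","side","wrist"):
    p,d=vision.snapshot(n)
    cv2.imwrite(f"pics/a_{n}.png",cv2.cvtColor(p,cv2.COLOR_RGB2BGR))
    print(n,vision.camera_info(n))
E
```

```text
pics
{'clock': 0.0, 'joint_pos': array([-4.68630625e+01,  2.05934652e+01,  6.31224592e-01, -2.07031771e-02,
       -7.01347009e+01, -1.65061236e+01]), 'qvel': array([-0.00123396,  0.08320024, -0.07855165, -0.0484899 , -0.11973866,
        0.09555045]), 'tau': array([ 1.22973674e-03, -5.82723927e+01,  2.93067133e+01,  6.99730128e+00,
        6.97033349e-03, -1.65691481e-04]), 'tool_pos': array([ 0.30230127, -0.60295532,  0.22557857]), 'orientation': array([-1.79991114e+02, -9.84764455e-02,  1.16623755e+02]), 'force': array([-0.74475319,  0.13991491,  0.74656647]), 'moment': array([ 0.00697373, -0.01955464,  0.01185266]), 'opening': 0.08793299217267365}
top {'camera_matrix': array([[423.68845665,   0.        , 261.71798196],
       [  0.        , 423.68845665, 186.46207797],
       [  0.        ,   0.        ,   1.        ]]), 'camera_from_world': array([[ 0.02053941, -0.99978101,  0.00400856,  0.03829487],
       [-0.9976444 , -0.02075765, -0.06538176,  0.43155534],
       [ 0.06545065, -0.00265621, -0.99785227,  1.53908098],
       [ 0.        ,  0.        ,  0.        ,  1.        ]
[... 289 characters left out ...]
3993404, -0.82708271,  0.12020219],
       [ 0.1934992 , -0.8044084 , -0.56168068,  1.15599919],
       [ 0.        ,  0.        ,  0.        ,  1.        ]])}
wrist {'camera_matrix': array([[297.31863964,   0.        , 255.09718679],
       [  0.        , 297.31863964, 188.06830336],
       [  0.        ,   0.        ,   1.        ]]), 'tool_from_camera': array([[ 9.99997582e-01, -2.13981142e-03,  5.06815503e-04,
        -8.36781945e-04],
       [ 1.89701337e-03,  9.56007576e-01,  2.93335840e-01,
        -8.16727761e-02],
       [-1.11220284e-03, -2.93334170e-01,  9.56009324e-01,
        -1.58164559e-01],
       [ 0.00000000e+00,  0.00000000e+00,  0.00000000e+00,
         1.00000000e+00]])}
```

View pics/a_top.png

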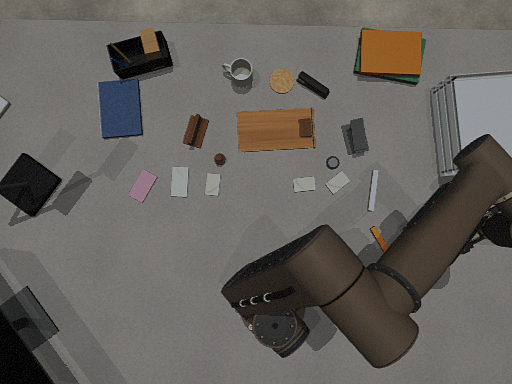

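View pics/a_side.png

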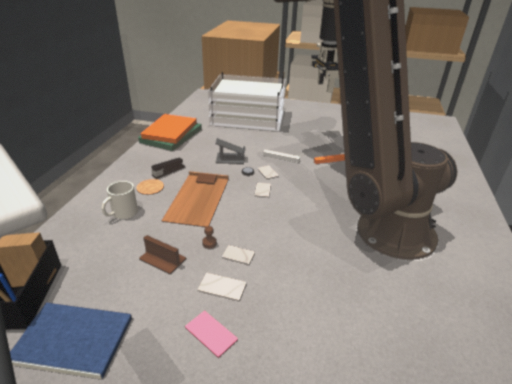

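```bash
python3 - <<'E'
from plant import ctrl, vision, nets
import numpy as np
for n in ["tile1_center","panel_center","trim_center","tray","strip_edge","first_spot","stand","panel_spot","rest","stamp","loupe"]:
  for c in ("top","side"):
    r=nets.boxes_of(n,c)
    print(n,c,[(round(x['score'],2),np.round(x['location'],3).tolist(), [k for k in x if k not in('score','location')]) for x in r[:8]])
E
```

```text
tile1_center top [(0.67, [0.454, -0.236, 0.012], [])]
tile1_center side [(0.63, [0.423, -0.353, 0.017], [])]
panel_center top [(0.77, [0.424, 0.485, 0.008], [])]
panel_center side [(0.95, [0.443, 0.359, 0.01], []), (0.57, [0.421, 0.486, 0.009], []), (0.2, [0.452, -0.229, 0.004], [])]
trim_center top [(0.84, [0.429, -0.356, 0.022], []), (0.46, [0.25, -0.381, 0.017], [])]
trim_center side [(0.69, [0.64, 0.012, 0.005], []), (0.59, [0.421, -0.351, 0.019], []), (0.49, [0.236, -0.382, 0.015], []), (0.2, [0.453, -0.228, 0.005], [])]
tray top [(0.95, [0.641, 0.004, 0.002], [])]
tray side [(0.96, [0.644, 0.014, 0.006], [])]
strip_edge top [(0.68, [0.644, 0.004, 0.01], [])]
strip_edge side [(0.8, [0.644, 0.017, 0.006], [])]
first_spot top [(0.82, [0.642, -0.004, 0.007], []), (0.32, [0.621, -0.287, 0.049], [])]
first_spot side [(0.78, [0.642, 0.018, 0.005], [])]
stand top [(0.66, [0.622, -0.287, 0.046], []), (0.26, [0.63, 0.296, 0.008], [])]
stand side [(0.55, [0.624, -0.283, 0.01], [])]
panel_spot top [(0.56, [0.618, -0.284, 0.048], [])]
panel_spot side [(0.68, [0.639, 0.014, 0.007], []), (0.58, [0.627, -0.285, 0.01], []), (0.15, [0.625, 0.309, 0.024], [])]
rest top [(0.91, [0.631, 0.293, 0.007], [])]
rest side [(0.94, [0.623, 0.31, 0.023], [])]
stamp top [(0.52, [0.525, 0.201, 0.019], [])]
stamp side [(0.66, [0.431, 0.229, 0.009], []), (0.48, [0.531, 0.214, 0.024], [])]
loupe top [(0.74, [0.524, 0.2, 0.019], []), (0.63, [0.442, -0.11, 0.005], []), (0.62, [0.528, -0.213, 0.014], [])]
loupe side [(0.42, [0.524, -0.199, 0.011], [])]
```

Top view: three tiles show at about (304,184), (338,183) and (212,184), the panel at (180,182) and the pink look-alike at (143,186). The silver bar is at (373,190) and the orange look-alike bar at (378,238). The tray is at (276,130), the stand at (356,136) and the rest at (196,131). Next I'll measure poses from the depth.

```bash
cat > h.py <<'E'
from plant import ctrl, vision, nets
import numpy as np, cv2
from scipy.spatial.transform import Rotation as Rot
def world(name):
    p,d=vision.snapshot(name); ci=vision.camera_info(name)
    K=ci["camera_matrix"];T=np.linalg.inv(ci["camera_from_world"])
    v,u=np.mgrid[0:d.shape[0],0:d.shape[1]]
    X=np.stack([(u-K[0,2])/K[0,0]*d,(v-K[1,2])/K[1,1]*d,d],-1)
    W=X@T[:3,:3].T+T[:3,3]; W[d==0]=np.nan
    return p,d,W
def wrist():
    o=ctrl.get_obs(); p,d=vision.snapshot("wrist"); ci=vision.camera_info("wrist")
    K=ci["camera_matrix"];v,u=np.mgrid[0:d.shape[0],0:d.shape[1]]
    x=(u-K[0,2])/K[0,0];y=(v-K[1,2])/K[1,1];r=np.hypot(x,y)+1e-9
    t=np.tan(np.minimum(r,1.5))
    X=np.stack([x/r*t*d,y/r*t*d,d],-1)
    Tc=ci["tool_from_camera"];R=Rot.from_euler('xyz',o['orientation'],degrees=True).as_matrix()
    W=(X@Tc[:3,:3].T+Tc[:3,3])@R.T+o['tool_pos'];W[d==0]=np.nan
    W[r>1.2]=np.nan
    return p,d,W,o
def save(p,name,crop=None,s=1):
    if crop: u0,v0,u1,v1=crop;p=p[v0:v1,u0:u1]
    p=cv2.resize(p,None,fx=s,fy=s,interpolation=cv2.INTER_CUBIC)
    cv2.imwrite(f"pics/{name}.png",cv2.cvtColor(p,cv2.COLOR_RGB2BGR))
def rects(mask,W,minarea=40):
    n,l,st,ce=cv2.connectedComponentsWithStats(mask.astype(np.uint8))
    out=[]
    for i in range(1,n):
        if st[i,4]<minarea: continue
        P=W[l==i];P=P[np.isfinite(P).all(1)]
        if len(P)<10: continue
        (c,s,a)=cv2.minAreaRect((P[:,:2]*1000).astype(np.float32))
        if s[0]<s[1]: s=(s[1],s[0]);a+=90
        out.append((np.round(np.array(c)/1000,4).tolist(),np.round(np.array(s),0).tolist(),round((a+90)%180-90,1),round(float(np.median(P[:,2])),4),ce[i].round().tolist(),int(st[i,4])))
    return out
E
python3 - <<'E'
from h import *
p,d,W=world("top")
save(p,"b_top",(110,80,390,260),2.8)
hsv=cv2.cvtColor(p,cv2.COLOR_RGB2HSV)
m=(hsv[...,2]>150)&(hsv[...,1]<40)&(W[...,2]<0.12)
for r in rects(m,W): print("pale",r)
m=(hsv[...,1]>110)&(hsv[...,2]>70)&(W[...,2]<0.12)
for r in rects(m,W,100): print("wood",r)
E
```

```text
pale ([0.8277, 0.13], [61.0, 50.0], 68.4, 0.0091, [241.0, 76.0], 63)
pale ([0.4441, 0.3512], [108.0, 58.0], -1.9, 0.0089, [179.0, 181.0], 440)
pale ([0.4267, -0.3596], [148.0, 19.0], -6.4, 0.0208, [373.0, 190.0], 191)
pale ([0.4535, -0.231], [77.0, 47.0], -51.5, 0.0089, [337.0, 182.0], 196)
pale ([0.4361, 0.2295], [77.0, 47.0], -5.4, 0.009, [212.0, 183.0], 237)
pale ([0.4443, -0.1074], [77.0, 47.0], -82.6, 0.0087, [304.0, 184.0], 224)
wood ([0.9434, -0.4237], [242.0, 187.0], 88.8, 0.0558, [391.0, 52.0], 2610)
wood ([0.8304, -0.0187], [90.0, 86.0], 1.2, 0.007, [282.0, 81.0], 372)
wood ([0.7106, 0.5781], [207.0, 144.0], 6.5, 0.0191, [120.0, 108.0], 1909)
wood ([0.6445, 0.0048], [273.0, 150.0], -85.3, 0.0073, [274.0, 130.0], 2886)
wood ([0.6363, 0.3113], [110.0, 39.0], -15.5, 0.0146, [190.0, 129.0], 200)
wood ([0.6268, 0.2773], [107.0, 23.0], -15.0, 0.0091, [201.0, 133.0], 141)
wood ([0.2514, -0.3842], [95.0, 27.0], 33.2, 0.0198, [379.0, 238.0], 149)
```

View pics/b_top.png

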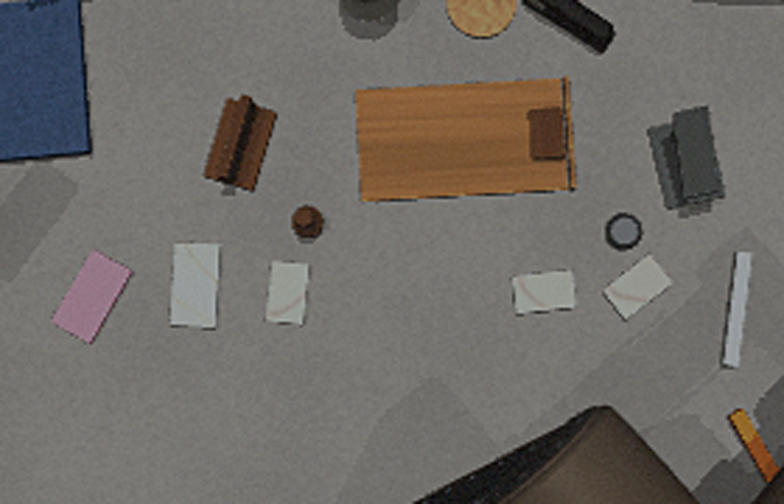

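View pics/a_wrist.png

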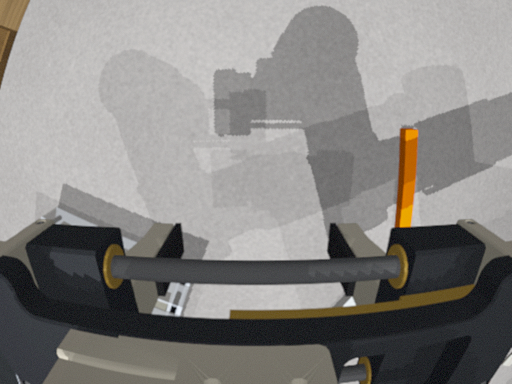

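Three tiles show, all lying flat. Next I'll fit the fixtures in the top view.

```bash
python3 - <<'E'
from h import *
p,d,W=world("top")
hsv=cv2.cvtColor(p,cv2.COLOR_RGB2HSV)
x,y,z=W[...,0],W[...,1],W[...,2]
def box(x0,x1,y0,y1): return (x>x0)&(x<x1)&(y>y0)&(y<y1)
print("desk z",np.nanmedian(z[box(.5,.6,-.05,.1)]))
print("rest top",rects(box(.53,.73,.2,.4)&(z>.045),W,20))
print("stand",rects(box(.53,.73,-.4,-.2)&(z>.035),W,20))
m=box(.53,.73,-.4,-.2)&(z>.04)
P=W[m]; A=np.c_[P[:,:2],np.ones(len(P))]; c,*_=np.linalg.lstsq(A,P[:,2],rcond=None)
for _ in range(5):
    r=P[:,2]-A@c; k=abs(r)<.003; c,*_=np.linalg.lstsq(A[k],P[k,2],rcond=None)
print("deck plane",c,k.sum(),len(k),"uphill dir deg",np.degrees(np.arctan2(c[1],c[0])),"slope",np.arctan(np.hypot(c[0],c[1])))
m=box(.5,.78,-.2,.2)&(((hsv[...,1]>90)))&(z<.03)
print("tray",rects(m,W,200))
m=box(.5,.78,-.2,.2)&(z>.0035)&(z<.05)
print("tray by z",rects(m,W,200))
m=box(.58,.7,-.16,-.05)&(z>.0085)&(z<.05)
print("strip",rects(m,W,30))
np.set_printoptions(linewidth=200,suppress=True)
print((z[110:155,298:320:1]*1000).round()[::3])
E
```

```text
desk z 0.002486577915749244
rest top [([0.6322, 0.2984], [111.0, 16.0], -16.2, 0.0606, [193.0, 128.0], 145)]
stand [([0.619, -0.2956], [114.0, 49.0], 13.5, 0.0603, [358.0, 135.0], 430)]
deck plane [ 0.36555928  0.12254942 -0.13004345] 235 422 uphill dir deg 18.533116887393717 slope 0.3679913070427725
tray [([0.6449, -0.0013], [287.0, 151.0], -85.3, 0.0076, [275.0, 130.0], 2992)]
tray by z [([0.653, 0.0012], [303.0, 212.0], -84.4, 0.008, [276.0, 129.0], 2780)]
strip [([0.6384, -0.0986], [121.0, 90.0], 4.4, 0.0172, [305.0, 127.0], 362), ([0.594, -0.0964], [80.0, 44.0], 56.6, 0.0096, [301.0, 143.0], 54)]
[[ 8.  4.  9. 12.  7. 11.  9. 13.  7.  6.  2.  0.  3. 21. 18.  3. -4. -2.  4. -0.  0.  3.]
 [ 2.  3. 11.  3.  5.  5.  6.  6.  0.  6. 11.  2.  5. 10. 19. -2.  7.  1.  1. -1. -5.  6.]
 [ 6. -1.  6.  4.  9. 12.  0.  9. nan  3.  5.  7.  9. -1. 20. 22.  1.  2.  3.  3.  5.  5.]
 [ 8. 18. 20. 18. 15. 17. 16. 22. 17. 25. 29. 25. 26. -4. 21. 12.  2.  1.  7.  7. -0.  4.]
 [ 8. 18. 11. 23. 20. 17. 14. 19. 23. 22. 19. 23. 25.  2. 21. 21.  5.  2. -1.  2.  6. nan]
 [ 4. 15. 17. 17. 15. 15. 23. 21. 25
[... 174 characters left out ...]
. 20. 13. 18. 19. 16. 21. 18.  5. 18. 19.  1.  7.  3.  2.  8.]
 [ 8.  6. 18. 12. 20. 12. 15. 21. 16. 26. 28. 19. 18. 24. -1. 15. 16.  0.  1.  2. -0. -5.]
 [11. 10.  8.  4.  3.  4.  6. 10. 15.  6.  4.  9.  2.  7.  2. 14. 21.  1.  1.  2.  4.  2.]
 [ 7.  7.  7.  8.  8. 11.  7. 13.  7.  4.  6.  5.  9. 15.  1. 19. 21. -0. -3. -7.  2.  4.]
 [ 2.  8. 10.  7.  3.  3. 10.  0.  5.  9.  6.  8.  9.  8.  7.  6. 16.  5.  1. -1.  1.  1.]
 [10.  9. -1.  8.  3.  8.  6.  8.  8.  9.  9.  9.  7.  9.  8. -2. 20. 19.  5. -2.  5. -1.]
 [ 1.  4. -0. -2.  1. -2.  7.  5.  4.  4.  3. -2. -1.  3.  5.  4.  1.  3.  2.  1. -1.  0.]
 [-1.  5. -4. 12. -0. -2. -5. -1. -2.  2.  2.  3.  0.  8.  4. -3.  1. -1. -3. -0.  0. -3.]]
```

```bash
cat > go.py <<'E'
# usage: go.py x y z yaw [tilt about tool x, rad]: prints turn (0.1 rad units) and shift (4 cm units, axes after turn)
import sys
from h import *
a=list(map(float,sys.argv[1:])); 
o=ctrl.get_obs(); R=Rot.from_euler('xyz',o['orientation'],degrees=True)
T=Rot.from_euler('z',a[3],degrees=True)*Rot.from_euler('x',180,degrees=True)*Rot.from_rotvec([a[4] if len(a)>4 else 0,0,0])
T2=T*Rot.from_euler('z',180,degrees=True)
rv=(R.inv()*T).as_rotvec()/.1
s=T.inv().apply(np.array(a[:3])-o['tool_pos'])/.04
sR=R.inv().apply(np.array(a[:3])-o['tool_pos'])/.04
print("t",o['clock'],"tcp",o['tool_pos'].round(4),o['orientation'].round(1),"open",round(o['opening'],4),"F",o['force'].round(1))
n=int(np.ceil(max(abs(rv).max(),.01)));print("turn total",rv.round(2),"n",n,"each",(rv/n).round(3))
m=int(np.ceil(max(abs(s).max(),.01)));print("shift (after turn)",s.round(2),"n",m,"each",(s/m).round(3))
print("shift (before turn)",sR.round(2))
E
python3 go.py 0.302 -0.603 0.34 -175.3; python3 go.py 0.5 -0.25 0.36 -175.3;python3 go.py 0.64 0.12 0.32 -175.3
```

```text
t 1.35 tcp [ 0.3025 -0.6034  0.2266] [180.   -0.  116.6] open 0.0877 F [-0.1  0.5 -0.6]
turn total [  0.    -0.   -11.88] n 12 each [ 0.   -0.   -0.99]
shift (after turn) [ 0.01  0.01 -2.84] n 3 each [ 0.004  0.003 -0.945]
shift (before turn) [ 0.01 -0.01 -2.84]
t 1.35 tcp [ 0.3025 -0.6034  0.2266] [180.   -0.  116.6] open 0.0877 F [-0.1  0.5 -0.6]
turn total [  0.    -0.   -11.88] n 12 each [ 0.   -0.   -0.99]
shift (after turn) [-5.64  8.4  -3.34] n 9 each [-0.627  0.933 -0.371]
shift (before turn) [ 5.68  8.37 -3.34]
t 1.35 tcp [ 0.3025 -0.6034  0.2266] [180.   -0.  116.6] open 0.0877 F [-0.1  0.5 -0.6]
turn total [  0.    -0.   -11.88] n 12 each [ 0.   -0.   -0.99]
shift (after turn) [-9.89 17.33 -2.34] n 18 each [-0.549  0.963 -0.13 ]
shift (before turn) [12.38 15.65 -2.34]
```

```bash
python3 -m jog '0 0 -1 0 0 -1 1;0 0 -1 0 0 -1 1;0 0 -1 0 0 -1 1;0 0 -1 0 0 -0.3 1;0 0 -1 0 0 0 1;0 0 -1 0 0 0 1;0 0 -1 0 0 0 1;0 0 -1 0 0 0 1'; python3 go.py 0.5 -0.25 0.36 -175.3
```

```text
clock: 2.35
tool_pos: [0.3025, -0.6033, 0.3585]
orientation: [180.0, -0.0, 162.7]
force: [0.1, 0.2, -0.1]
opening: 0.0877
t 2.35 tcp [ 0.3025 -0.6033  0.3585] [180.   -0.  162.7] open 0.0877 F [ 0.1  0.2 -0.1]
turn total [ 0.   -0.   -3.85] n 4 each [ 0.    -0.    -0.962]
shift (after turn) [-5.64  8.4  -0.04] n 9 each [-0.627  0.933 -0.004]
shift (before turn) [-2.08  9.9  -0.04]
```

```bash
python3 -m jog '0 0 -1 0 0 0 1;0 0 -1 0 0 0 1;0 0 -1 0 0 0 1;0 0 -0.85 0 0 0 1;0 0 0 -0.6 1 0 1;0 0 0 -0.6 1 0 1;0 0 0 -0.6 1 0 1;0 0 0 -0.6 1 0 1';  python3 -m jog '0 0 0 -0.6 1 0 1;0 0 0 -0.6 1 0 1;0 0 0 -0.6 1 0 1;0 0 0 -0.6 1 0 1;0 0 0 -0.6 1 0 1;0 0 0 -0.6 1 0 1;0 0 0 -0.6 1 0 1;0 0 0 -0.6 1 0 1';python3 go.py 0.64 0.12 0.32 -175.3
```

```text
clock: 3.35
tool_pos: [0.386, -0.435, 0.3587]
orientation: [-180.0, 0.0, -175.5]
force: [1.2, 0.4, 1.1]
opening: 0.0875
clock: 4.35
tool_pos: [0.5522, -0.1007, 0.3589]
orientation: [180.0, 0.0, -175.5]
force: [1.5, -0.5, 0.5]
opening: 0.0876
t 4.35 tcp [ 0.5522 -0.1007  0.3589] [ 180.     0.  -175.5] open 0.0876 F [ 1.5 -0.5  0.5]
turn total [ 0.    0.01 -0.03] n 1 each [ 0.     0.006 -0.029]
shift (after turn) [-2.64  5.32  0.97] n 6 each [-0.44   0.886  0.162]
shift (before turn) [-2.62  5.33  0.97]
```

```bash
python3 -m jog '0 0 0 -0.44 0.89 0.16 1;0 0 0 -0.44 0.89 0.16 1;0 0 0 -0.44 0.89 0.16 1;0 0 0 -0.44 0.89 0.16 1;0 0 0 -0.44 0.89 0.16 1;0 0 0 -0.44 0.89 0.16 1;0 0 0 0 0 0 1;0 0 0 0 0 0 1'; python3 - <<'E'
from h import *
p,d,W,o=wrist(); save(p,"c_wrist"); save(cv2.cvtColor(p,cv2.COLOR_RGB2RGB),"c_wrist15",None,1.5)
np.savez("c.npz",p=p,d=d,W=W,pos=o['tool_pos'],ori=o['orientation']);print(o['tool_pos'],o['orientation'])
p,d,W=world("top"); save(p,"c_top",None,1.5)
p,d,W=world("side"); save(p,"c_side")
E
```

```text
clock: 5.35
tool_pos: [0.6401, 0.1191, 0.3201]
orientation: [-180.0, -0.0, -175.4]
force: [-0.1, -0.6, 0.7]
opening: 0.0877Traceback (most recent call last):
  File "<stdin>", line 2, in <module>
AttributeError: module 'cv2' has no attribute 'COLOR_RGB2RGB'
```

```bash
python3 - <<'E'
from h import *
p,d,W,o=wrist(); save(p,"d_wrist",None,1.5)
np.savez("c.npz",p=p,d=d,W=W,pos=o['tool_pos'],ori=o['orientation']);print(o['tool_pos'],o['orientation'])
p,d,W=world("top"); save(p,"d_top",None,1.5)
E
```

```text
[0.64007948 0.11864899 0.32044142] [-1.79993082e+02  1.49056790e-02 -1.75483018e+02]
```

View pics/d_wrist.png

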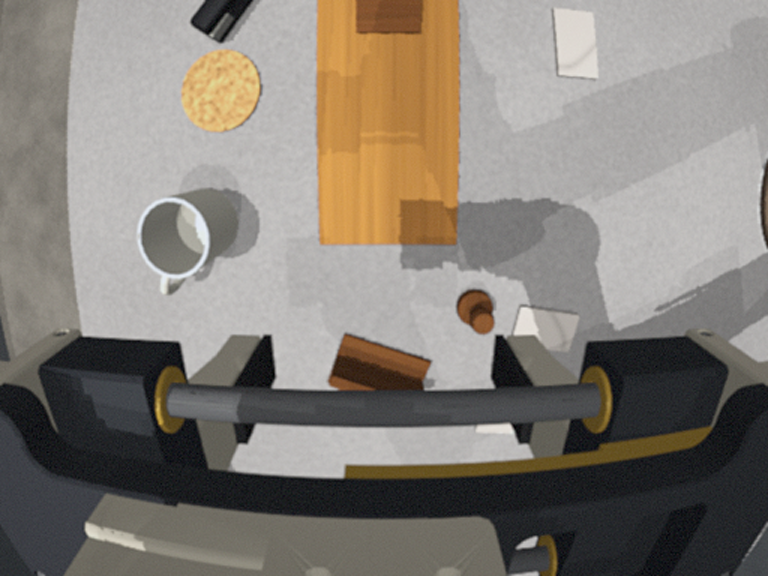

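View pics/d_top.png

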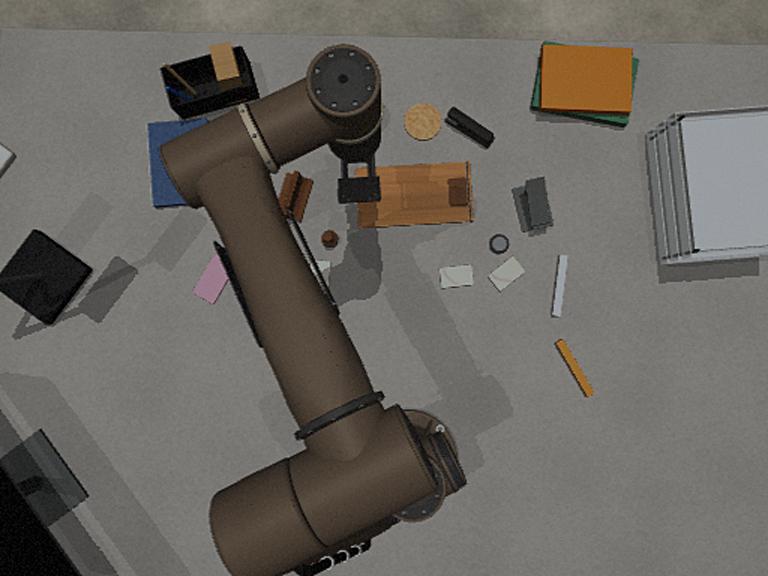

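The area that was hidden holds nothing new, so three tiles it is. I'll move 0.11 m towards the starter strip and look again.

```bash
python3 -m jog '0 0 0 0 -1 0 1;0 0 0 0 -1 0 1;0 0 0 0 -0.8 0 1;0 0 0 0 0 0 1;0 0 0 0 0 0 1'; cat >> h.py <<'E'
def ray_plane_wrist(uv,o,z):
    """pixels (N,2) of wrist camera -> world points on plane z"""
    ci=vision.camera_info("wrist");K=ci["camera_matrix"];uv=np.atleast_2d(uv).astype(float)
    x=(uv[:,0]-K[0,2])/K[0,0];y=(uv[:,1]-K[1,2])/K[1,1];r=np.hypot(x,y)+1e-9
    D=np.stack([x/r*np.sin(r),y/r*np.sin(r),np.cos(r)],-1)
    Tc=ci["tool_from_camera"];R=Rot.from_euler('xyz',o['orientation'],degrees=True).as_matrix()
    C=R@Tc[:3,3]+o['tool_pos'];D=D@(R@Tc[:3,:3]).T
    t=(z-C[2])/D[:,2];return C+D*t[:,None]
def ray_plane(name,uv,z):
    ci=vision.camera_info(name);K=ci["camera_matrix"];T=np.linalg.inv(ci["camera_from_world"]);uv=np.atleast_2d(uv).astype(float)
    D=np.c_[(uv[:,0]-K[0,2])/K[0,0],(uv[:,1]-K[1,2])/K[1,1],np.ones(len(uv))]@T[:3,:3].T
    C=T[:3,3];t=(z-C[2])/D[:,2];return C+D*t[:,None]
def maskrects(mask,proj,minarea=100):
    """connected components of mask, min-area rect of their pixels projected by proj(uv)->world"""
    n,l,st,ce=cv2.connectedComponentsWithStats(mask.astype(np.uint8));out=[]
    for i in range(1,n):
        if st[i,4]<minarea: continue
        v,u=np.nonzero(l==i);P=proj(np.c_[u,v])
        (c,s,a)=cv2.minAreaRect((P[:,:2]*1000).astype(np.float32))
        if s[0]<s[1]: s=(s[1],s[0]);a+=90
        out.append(dict(c=np.round(np.array(c)/1000,4).tolist(),s=np.round(s,0).tolist(),a=round((a+90)%180-90,1),px=ce[i].round().tolist(),n=int(st[i,4]),hull=cv2.boxPoints((c,s,a))))
    return out
E
python3 - <<'E'
from h import *
p,d,W,o=wrist(); save(p,"e_wrist",None,1.5)
np.savez("e.npz",p=p,d=d,W=W,pos=o['tool_pos'],ori=o['orientation']);print(o['tool_pos'],o['orientation'])
E
```

```text
clock: 6.12
tool_pos: [0.6489, 0.007, 0.3206]
orientation: [180.0, 0.0, -175.5]
force: [0.1, -0.5, -0.5]
opening: 0.0872
[0.64885527 0.00704139 0.32061713] [ 1.79981878e+02  4.17014616e-02 -1.75537471e+02]
```

View pics/e_wrist.png

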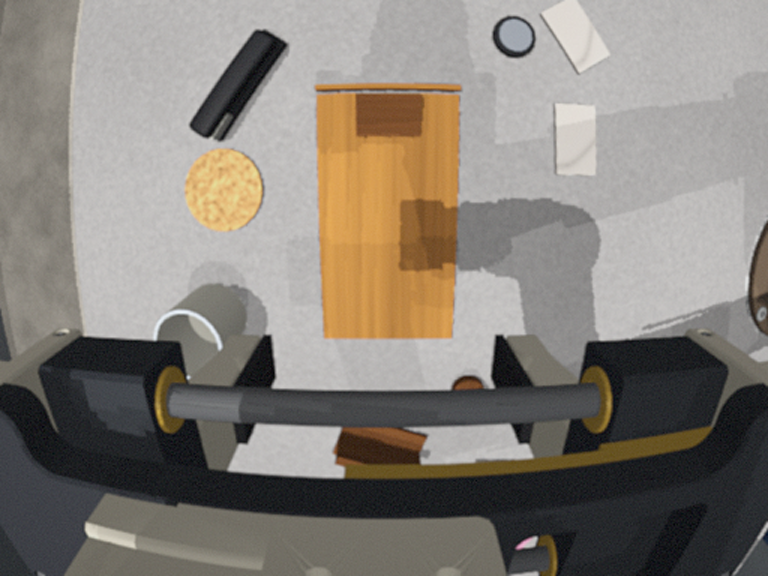

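```bash
python3 - <<'E'
from h import *
f=np.load("e.npz");o=dict(tool_pos=f['pos'],orientation=f['ori']);p=f['p']
hsv=cv2.cvtColor(p,cv2.COLOR_RGB2HSV)
m=np.zeros(p.shape[:2],bool);m[50:232,205:312]=True
w=m&(hsv[...,1]>95)
# edges per row: project
for z,nm in((.006,"floor"),):
    L=[];Rr=[]
    for v in range(70,222,6):
        u=np.nonzero(w[v])[0]
        L.append(ray_plane_wrist([u.min()-.5,v],o,z)[0]);Rr.append(ray_plane_wrist([u.max()+.5,v],o,z)[0])
    L=np.array(L);Rr=np.array(Rr)
    for E,n in((L,"L"),(Rr,"R")):
        q=np.polyfit(E[:,1],E[:,0],1);r=E[:,0]-np.polyval(q,E[:,1]);print(n,"slope deg",90-np.degrees(np.arctan(q[0])),"x at y=0",q[1],"resid",r.std())
    v=np.nonzero(w.sum(1)>40)[0];print("rows",v.min(),v.max())
    print("far/near ends",ray_plane_wrist([258,v.min()-.5],o,.018),ray_plane_wrist([258,v.max()+.5],o,.006))
# strip
s=m&(hsv[...,1]>95)&(hsv[...,2]<130); s[95:]=False; s[:60]=False
ss=maskrects(s,lambda uv:ray_plane_wrist(uv,o,.018),100)
print(ss)
g=cv2.cvtColor(p,cv2.COLOR_RGB2GRAY).astype(float)
print("strip low edge row col 260",g[84:98,260]);print("row 80",g[80,228:250],g[80,274:292])
E
```

```text
L slope deg 94.50255697169327 x at y=0 0.7173040186244655 resid 0.0005088616342265256
R slope deg 94.43385310222654 x at y=0 0.568376900752575 resid 0.00045897675528855505
rows 56 225
far/near ends [[ 0.6544169  -0.14234254  0.018     ]] [[0.63235932 0.13885666 0.006     ]]
[{'c': [0.6501, -0.1101], 's': [66.0, 41.0], 'a': 2.4, 'px': [259.0, 75.0], 'n': 1029, 'hull': array([[ 616.4526  ,  -90.99312 ],
       [ 618.17365 , -132.02313 ],
       [ 683.82086 , -129.26935 ],
       [ 682.0998  ,  -88.239334]], dtype=float32)}]
strip low edge row col 260 [ 93.  87.  89.  91.  91.  99. 106. 121. 144. 147. 144. 152. 158. 161.]
row 80 [158. 153. 147. 145. 143. 146. 153. 154. 143. 112.  89.  84.  86.  84.
  86.  85.  84.  83.  86.  88.  80.  88.] [ 86.  84.  87.  87.  89.  87.  87. 105. 128. 135. 132. 139. 144. 148.
 146. 150. 141. 142.]
```

Tray: origin (0.6425, 0.0043), x axis at 94.5°. Now the tiles from the same picture.

```bash
cat >> h.py <<'E'
def pale_wrist(p,o,z=.008,vmin=170,smax=30,minarea=300):
    hsv=cv2.cvtColor(p,cv2.COLOR_RGB2HSV)
    m=(hsv[...,2]>vmin)&(hsv[...,1]<smax)
    m=cv2.morphologyEx(m.astype(np.uint8),cv2.MORPH_OPEN,np.ones((3,3)))
    return maskrects(m,lambda uv:ray_plane_wrist(uv,o,z),minarea)
def pale_top(p,z=.008,vmin=150,smax=40):
    hsv=cv2.cvtColor(p,cv2.COLOR_RGB2HSV)
    m=(hsv[...,2]>vmin)&(hsv[...,1]<smax)
    r=maskrects(m,lambda uv:ray_plane("top",uv,z),100)
    for x in r: x.pop('hull')
    return [x for x in r if .25<x['c'][0]<.8 and abs(x['c'][1])<.55]
E
python3 - <<'E'
from h import *
f=np.load("e.npz");o=dict(tool_pos=f['pos'],orientation=f['ori']);p=f['p']
hsv=cv2.cvtColor(p,cv2.COLOR_RGB2HSV)
print(hsv[90,380],hsv[25,380],hsv[90,360],hsv[90,420])
for vm in(195,205,215):
  for r in pale_wrist(p,o,vmin=vm): r.pop('hull');print(vm,r)
p,d,W=world("top")
for r in pale_top(p): print(r)
E
```

```text
[ 18  15 211] [ 15  14 223] [  8   5 188] [ 30   1 174]
195 {'c': [0.4507, -0.2333], 's': [80.0, 50.0], 'a': -51.1, 'px': [384.0, 22.0], 'n': 1149}
195 {'c': [0.4416, -0.1109], 's': [80.0, 50.0], 'a': -82.3, 'px': [384.0, 92.0], 'n': 1208}
205 {'c': [0.4511, -0.2331], 's': [78.0, 49.0], 'a': -51.0, 'px': [384.0, 22.0], 'n': 1098}
205 {'c': [0.4433, -0.1179], 's': [65.0, 47.0], 'a': -83.4, 'px': [382.0, 86.0], 'n': 833}
215 {'c': [0.4552, -0.2376], 's': [65.0, 47.0], 'a': -51.6, 'px': [380.0, 18.0], 'n': 754}
215 {'c': [0.4456, -0.1374], 's': [47.0, 24.0], 'a': 7.1, 'px': [382.0, 76.0], 'n': 303}
{'c': [0.4439, 0.3516], 's': [108.0, 57.0], 'a': -0.9, 'px': [179.0, 181.0], 'n': 456}
{'c': [0.4534, -0.2302], 's': [77.0, 47.0], 'a': -51.2, 'px': [338.0, 182.0], 'n': 248}
{'c': [0.4275, -0.3631], 's': [149.0, 18.0], 'a': -6.9, 'px': [373.0, 190.0], 'n': 201}
```

```bash
python3 go.py 0.443 -0.109 0.10 -172.4
```

```text
t 6.225 tcp [0.6489 0.0079 0.3204] [ 180.     0.  -175.5] open 0.0877 F [-0.9 -0.3 -0.6]
turn total [ 0.    0.   -0.53] n 1 each [ 0.002  0.003 -0.534]
shift (after turn) [ 5.49 -2.22  5.51] n 6 each [ 0.915 -0.369  0.918]
shift (before turn) [ 5.36 -2.51  5.51]
```

```bash
python3 -m jog '0 0 -0.53 0 0 0 1;0 0 0 0.92 -0.37 0.92 1;0 0 0 0.92 -0.37 0.92 1;0 0 0 0.92 -0.37 0.92 1;0 0 0 0.92 -0.37 0.92 1;0 0 0 0.92 -0.37 0.92 1;0 0 0 0.92 -0.37 0.92 1;0 0 0 0 0 0 1'; python3 - <<'E'
from h import *
p,d,W,o=wrist(); save(p,"f_wrist",None,1.5)
for r in pale_wrist(p,o,vmin=190): r.pop('hull');print(r)
E
python3 go.py 0.443 -0.109 0.002 -172.4
```

```text
clock: 7.22
tool_pos: [0.4373, -0.1102, 0.0971]
orientation: [180.0, -0.3, -172.5]
force: [0.2, 0.1, 0.0]
opening: 0.0878
{'c': [0.4528, -0.2353], 's': [84.0, 50.0], 'a': -50.8, 'px': [255.0, 49.0], 'n': 5557}
{'c': [0.5431, -0.1221], 's': [40.0, 24.0], 'a': 50.6, 'px': [139.0, 167.0], 'n': 518}
{'c': [0.4467, -0.1425], 's': [49.0, 16.0], 'a': 7.2, 'px': [250.0, 154.0], 'n': 769}
{'c': [0.5525, -0.0675], 's': [66.0, 35.0], 'a': 84.9, 'px': [128.0, 214.0], 'n': 907}
{'c': [0.5068, 0.0204], 's': [54.0, 43.0], 'a': 10.7, 'px': [180.0, 299.0], 'n': 801}
t 7.275 tcp [ 0.4405 -0.1097  0.0988] [-1.800e+02 -1.000e-01 -1.724e+02] open 0.0879 F [1.4 0.2 0.8]
turn total [-0.   -0.02 -0.  ] n 1 each [-0.001 -0.018 -0.004]
shift (after turn) [-0.06  0.01  2.42] n 3 each [-0.021  0.003  0.807]
shift (before turn) [-0.07  0.01  2.42]
```

View pics/f_wrist.png

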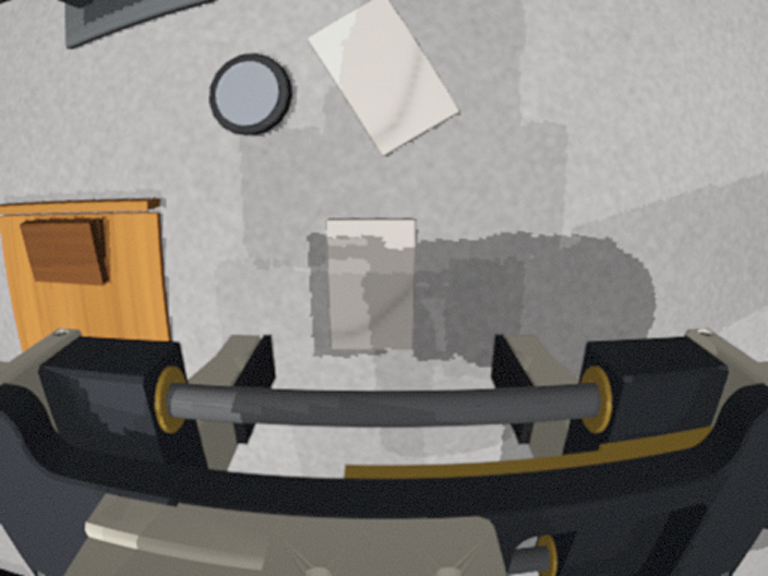

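```bash
cat >> h.py <<'E'
def corners(px15,z=.008,s=1.5):
    o=ctrl.get_obs();P=ray_plane_wrist((np.array(px15,float)+.5)/s-.5,o,z)[:,:2]
    c=P.mean(0);print("centre",c.round(4))
    for a,b in zip(P,np.roll(P,-1,0)): print(" side",round(float(np.hypot(*(b-a))),4),"deg",round(float(np.degrees(np.arctan2(*(b-a)[::-1]))),1))
    return c
E
python3 -c "
from h import *
corners([(328,218),(416,219),(413,349),(330,350)])"; python3 go.py 0.443 -0.109 0.002 -172.4
```

```text
centre [ 0.4455 -0.1105]
 side 0.0497 deg -173.3
 side 0.0805 deg 97.4
 side 0.0514 deg 8.4
 side 0.082 deg -83.8
t 7.275 tcp [ 0.4405 -0.1097  0.0988] [-1.800e+02 -1.000e-01 -1.724e+02] open 0.0879 F [1.4 0.2 0.8]
turn total [-0.   -0.02 -0.  ] n 1 each [-0.001 -0.018 -0.004]
shift (after turn) [-0.06  0.01  2.42] n 3 each [-0.021  0.003  0.807]
shift (before turn) [-0.07  0.01  2.42]
```

```bash
python3 -m jog '0 0 0 -0.11 0 0.9 1;0 0 0 0 0 0.9 1;0 0 0 0 0 0.4 1;0 0 0 0 0 0.15 1;0 0 0 0 0 0 1;0 0 0 0 0 0 1';python3 go.py 0.445 -0.110 0.0025 -172.6
```

```text
clock: 8.02
tool_pos: [0.4472, -0.1087, 0.0062]
orientation: [-180.0, 0.1, -172.4]
force: [-0.7, 0.4, -0.6]
opening: 0.0878
t 8.025 tcp [ 0.4472 -0.1087  0.0062] [-1.800e+02  1.000e-01 -1.724e+02] open 0.0878 F [-0.7  0.4 -0.6]
turn total [-0.    0.02  0.03] n 1 each [-0.     0.018  0.033]
shift (after turn) [ 0.06 -0.02  0.09] n 1 each [ 0.059 -0.024  0.094]
shift (before turn) [ 0.06 -0.02  0.09]
```

```bash
python3 -m jog '0 0 0 0.05 -0.02 0.09 1;0 0 0 0 0 0 1;0 0 0 0 0 0 -1;0 0 0 0 0 0 -1;0 0 0 0 0 0 -1;0 0 0 0 0 0 -1;0 0 0 0 0 0 -1;0 0 0 0 0 0 -1';python3 go.py 0.445 -0.110 0.0025 -172.6
```

```text
clock: 9.02
tool_pos: [0.4443, -0.1101, 0.0018]
orientation: [-180.0, -0.0, -172.4]
force: [-0.5, -0.7, 0.9]
opening: 0.0495
t 9.025 tcp [ 0.4443 -0.1101  0.0018] [-180.    -0.  -172.4] open 0.0495 F [-0.5 -0.7  0.9]
turn total [-0.   -0.    0.03] n 1 each [-0.    -0.     0.028]
shift (after turn) [-0.02  0.   -0.02] n 1 each [-0.018  0.    -0.019]
shift (before turn) [-0.02  0.   -0.02]
```

```bash
python3 -m jog '0 0 0 0 0 -0.5 -1;0 0 0 0 0 -0.8 -1;0 0 0 0 0 -1 -1;0 0 0 0 0 0 -1';python3 go.py 0.6497 -0.0882 0.05 -175.53 0.2
```

```text
clock: 9.52
tool_pos: [0.4464, -0.1099, 0.0965]
orientation: [-180.0, 0.3, -172.4]
force: [-0.2, -0.3, -1.5]
opening: 0.0496
t 9.525 tcp [ 0.4464 -0.1099  0.0965] [-180.     0.3 -172.4] open 0.0496 F [-0.2 -0.3 -1.5]
turn total [2.   0.11 0.54] n 3 each [0.667 0.038 0.179]
shift (after turn) [-5.11  0.37  1.11] n 6 each [-0.852  0.062  0.185]
shift (before turn) [-5.1  -0.13  1.19]
```

```bash
python3 -m jog '0 0 0 -0.85 0 0 -1;0 0 0 -0.85 0 0 -1;0 0 0 -0.85 0 0 -1;0 0 0 -0.85 0 0 -1;0 0 0 -0.85 0 0 -1;0 0 0 -0.85 0 0 -1;1 0 0.27 0 0 0 -1;1 0 0.27 0 0 0 -1'; python3 -m jog '0 0 0 0 0 0 -1;0 0 0 0 0 0 -1'; python3 go.py 0.6497 -0.0882 0.035 -175.53 0.2;  python3 - <<'E'
from h import *
p,d,W,o=wrist(); save(p,"g_wrist",None,1.5)
E
```

```text
clock: 10.52
tool_pos: [0.6464, -0.0835, 0.0921]
orientation: [-168.4, 0.2, -175.6]
force: [0.1, -0.9, -0.8]
opening: 0.0493
clock: 10.78
tool_pos: [0.6461, -0.083, 0.0929]
orientation: [-168.6, 0.2, -175.5]
force: [-1.0, 0.4, -0.7]
opening: 0.0497
t 10.775 tcp [ 0.6461 -0.083   0.0929] [-168.6    0.2 -175.5] open 0.0497 F [-1.   0.4 -0.7]
turn total [0.01 0.04 0.  ] n 1 each [0.014 0.041 0.001]
shift (after turn) [-0.08  0.15  1.45] n 2 each [-0.04   0.077  0.723]
shift (before turn) [-0.07  0.15  1.45]
```

View pics/g_wrist.png

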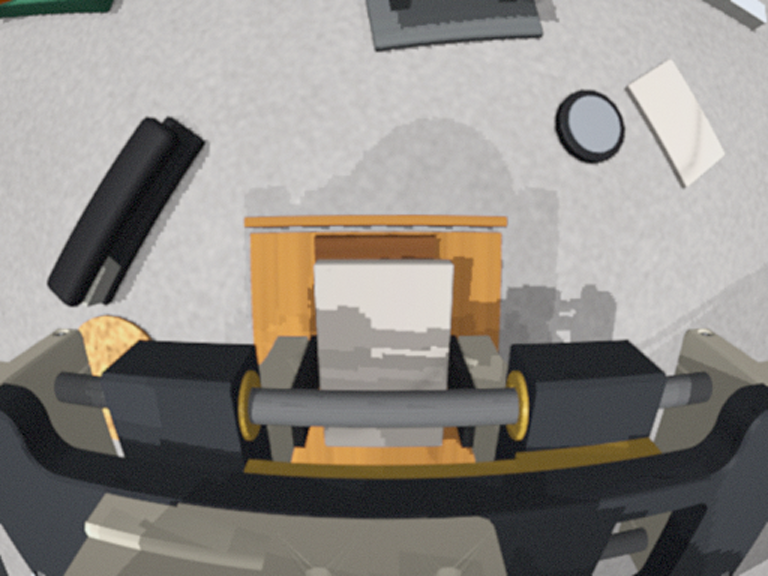

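```bash
cat >> h.py <<'E'
def tool_plane(px15,zt,s=1.5):
    ci=vision.camera_info("wrist");K=ci["camera_matrix"];uv=(np.atleast_2d(np.array(px15,float))+.5)/s-.5
    x=(uv[:,0]-K[0,2])/K[0,0];y=(uv[:,1]-K[1,2])/K[1,1];r=np.hypot(x,y)+1e-9
    Tc=ci["tool_from_camera"];D=np.stack([x/r*np.sin(r),y/r*np.sin(r),np.cos(r)],-1)@Tc[:3,:3].T;C=Tc[:3,3]
    return C+D*((zt-C[2])/D[:,2])[:,None]
E
python3 -c "
from h import *
print(tool_plane([(315,262),(452,262),(325,444),(442,444)],-.006).round(4))"
```

```text
[[-0.0223 -0.0419 -0.006 ]
 [ 0.0262 -0.0418 -0.006 ]
 [-0.023   0.0375 -0.006 ]
 [ 0.0267  0.0376 -0.006 ]]
```

```bash
python3 go.py 0.6497 -0.0872 0.0165 -175.53 0.2; python3 -m jog '0 0 0 -0.08 0.15 0 -1;0 0 0 0 0 0.5 -1;0 0 0 0 0 0.5 -1;0 0 0 0 0 0.4 -1;0 0 0 0 0 0 -1;0 0 0 0 0 0 -1'; python3 go.py 0.6497 -0.0872 0.0165 -175.53 0.2
```

```text
t 10.825 tcp [ 0.6464 -0.0834  0.0933] [-168.6    0.3 -175.5] open 0.0495 F [ 0.7 -0.5 -0.2]
turn total [ 0.01  0.05 -0.01] n 1 each [ 0.014  0.048 -0.008]
shift (after turn) [-0.07  0.28  1.9 ] n 2 each [-0.037  0.141  0.951]
shift (before turn) [-0.06  0.28  1.9 ]
clock: 11.58
tool_pos: [0.651, -0.0882, 0.0382]
orientation: [-168.5, 0.4, -175.5]
force: [-1.0, 0.6, -0.6]
opening: 0.0495
t 11.575 tcp [ 0.651  -0.0882  0.0382] [-168.5    0.4 -175.5] open 0.0495 F [-1.   0.6 -0.6]
turn total [ 0.    0.06 -0.01] n 1 each [ 0.001  0.061 -0.009]
shift (after turn) [0.03 0.13 0.53] n 1 each [0.03  0.134 0.527]
shift (before turn) [0.03 0.13 0.53]
```

```bash
python3 -m jog '0 0.06 0 0.03 0.13 0.15 -1;0 0 0 0 0 0.15 -1;0 0 0 0 0 0.1 -1;0 0 0 0 0 0.08 -1;0 0 0 0 0 0 -1;0 0 0 0 0 0 -1'; python3 go.py 0.6497 -0.0872 0.0160 -175.53 0.2
```

```text
clock: 12.32
tool_pos: [0.6492, -0.087, 0.018]
orientation: [-168.5, -0.0, -175.6]
force: [0.1, -0.7, -0.0]
opening: 0.0493
t 12.325 tcp [ 0.6492 -0.087   0.018 ] [-168.5   -0.  -175.6] open 0.0493 F [ 0.1 -0.7 -0. ]
turn total [ 0.   -0.01 -0.01] n 1 each [ 0.001 -0.005 -0.007]
shift (after turn) [-0.01  0.    0.05] n 1 each [-0.011  0.005  0.049]
shift (before turn) [-0.01  0.    0.05]
```

```bash
python3 -m jog '0 0 0 0 0 0.05 -1;0 0 0 0 0 0.02 -1;0 0 0 0 0 0 -1;0 0 0 0 0 0 -1'; python3 go.py 0.6497 -0.0872 0.0160 -175.53 0.2
```

```text
clock: 12.82
tool_pos: [0.6494, -0.0875, 0.0157]
orientation: [-168.5, 0.0, -175.6]
force: [-3.0, 2.5, 6.2]
opening: 0.0492
t 12.825 tcp [ 0.6494 -0.0875  0.0157] [-168.5    0.  -175.6] open 0.0492 F [-3.   2.5  6.2]
turn total [ 0.   -0.   -0.01] n 1 each [ 0.    -0.001 -0.007]
shift (after turn) [-0.01  0.   -0.01] n 1 each [-0.008  0.004 -0.009]
shift (before turn) [-0.01  0.   -0.01]
```

```bash
python3 -m jog '0 0 0 0 0 0 0.5;0 0 0 0 0 0 0.5;0 0 0 0 0 0 0.5;0 0 0 0 0 -0.3 0.5;0 0 0 0 0 -1 0.5;0 0 0 0 0 -1 0.5;0 0 0 0 0 0 0.5'; python3 - <<'E'
from h import *
p,d,W,o=wrist(); save(p,"i_wrist",None,1.5);print(o['tool_pos'],o['opening'])
E
```

```text
clock: 13.7
tool_pos: [0.6505, -0.0681, 0.1099]
orientation: [-168.6, 0.4, -175.5]
force: [0.5, 0.4, -0.9]
opening: 0.0655
[ 0.65046722 -0.06808288  0.1098996 ] 0.06553113197011165
```

View pics/i_wrist.png

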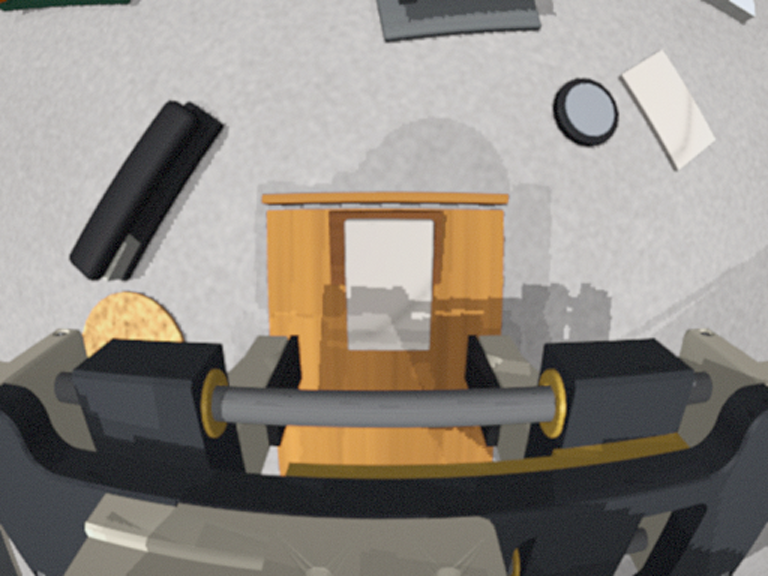

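Tile 1 lies squarely on the strip, at about (390,285). Next I'll measure its low edge and find the next tile at about (668,110).

```bash
python3 - <<'E'
from h import *
o=ctrl.get_obs()
def tray(P): 
    a=np.radians(94.47);e=np.array([np.cos(a),np.sin(a)]);n=np.array([-e[1],e[0]])
    q=P[:,:2]-[.6425,.0043];return np.c_[q@e,q@n].round(4)
print(tray(ray_plane_wrist((np.array([(347,350),(431,350)])+.5)/1.5-.5,o,.0138)))
print(tray(ray_plane_wrist((np.array([(346,219),(434,219)])+.5)/1.5-.5,o,.029)))
corners([(662,52),(714,137),(678,169),(622,76)])
E
python3 go.py 0.451 -0.233 0.12 -141
```

```text
[[-0.0534 -0.0216]
 [-0.0533  0.0299]]
[[-0.1321 -0.02  ]
 [-0.1321  0.0293]]
centre [ 0.4511 -0.2322]
 side 0.075 deg 130.3
 side 0.0495 deg 40.6
 side 0.077 deg -50.8
 side 0.0481 deg -141.8
t 13.75 tcp [ 0.6491 -0.0686  0.1078] [-168.6    0.2 -175.5] open 0.0655 F [-0.7 -0.2 -1.4]
turn total [-1.94 -0.56 -6.01] n 7 each [-0.277 -0.081 -0.859]
shift (after turn) [ 6.44 -0.08 -0.31] n 7 each [ 0.919 -0.011 -0.044]
shift (before turn) [ 5.25 -3.7   0.42]
```

```bash
python3 -m jog '-1 0 0 0 0 -0.3 0.5;-1 0 0 0 0 0 0.5;0 0 -1 0 0 0 0.5;0 0 -1 0 0 0 0.5;0 0 -1 0 0 0 0.5;0 0 -1 0 0 0 0.5;0 0 -1 0 0 0 0.5;0 0 -1 0 0 0 0.5'; python3 go.py 0.451 -0.2325 0.08 -141.1
```

```text
clock: 14.75
tool_pos: [0.647, -0.0671, 0.1162]
orientation: [179.9, -0.1, -141.0]
force: [0.2, -0.6, 0.5]
opening: 0.066
t 14.75 tcp [ 0.647  -0.0671  0.1162] [ 1.799e+02 -1.000e-01 -1.410e+02] open 0.066 F [ 0.2 -0.6  0.5]
turn total [ 0.01 -0.02  0.01] n 1 each [ 0.014 -0.017  0.013]
shift (after turn) [ 6.41 -0.14  0.91] n 7 each [ 0.916 -0.02   0.129]
shift (before turn) [ 6.41 -0.13  0.92]
```

```bash
python3 -m jog '0 0 0 0.92 -0.02 0 0.5;0 0 0 0.92 -0.02 0 0.5;0 0 0 0.92 -0.02 0 0.5;0 0 0 0.92 -0.02 0 0.5;0 0 0 0.92 -0.02 0 0.5;0 0 0 0.92 -0.02 0.4 0.5;0 0 0 0.9 -0.02 0.4 0.5;0 0 0 0 0 0 0.5';python3 - <<'E'
from h import *
p,d,W,o=wrist(); save(p,"j_wrist",None,1.5);print(o['tool_pos'],o['opening'])
E
```

```text
clock: 15.75
tool_pos: [0.4475, -0.233, 0.0835]
orientation: [179.8, -0.2, -141.4]
force: [1.0, 0.4, 0.2]
opening: 0.0657
[ 0.44745659 -0.23301068  0.08350054] 0.06573421827409943
```

View pics/j_wrist.png

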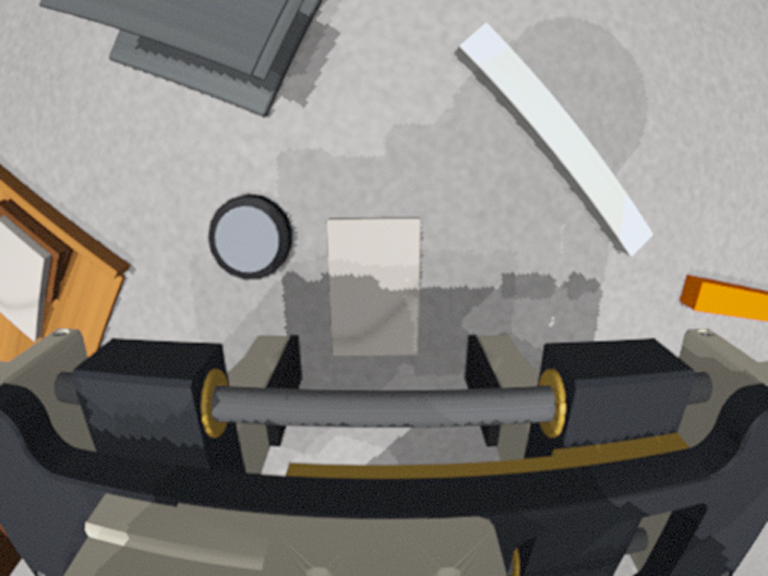

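```bash
python3 -c "
from h import *
corners([(328,218),(420,219),(417,355),(330,353)])"; python3 go.py 0.454 -0.2325 0.0025 -141.2
```

```text
centre [ 0.4538 -0.2336]
 side 0.049 deg -142.2
 side 0.0798 deg 128.8
 side 0.051 deg 37.2
 side 0.0793 deg -52.7
t 15.8 tcp [ 0.4494 -0.2328  0.0844] [ 1.799e+02 -1.000e-01 -1.413e+02] open 0.0657 F [1.2 0.6 0.2]
turn total [ 0.02 -0.02 -0.02] n 1 each [ 0.019 -0.017 -0.018]
shift (after turn) [-0.09 -0.07  2.05] n 3 each [-0.031 -0.022  0.683]
shift (before turn) [-0.1  -0.07  2.05]
```

```bash
python3 -m jog '0 0 0.1 -0.08 -0.07 0.7 0.5;0 0 0 0 0 0.7 0.5;0 0 0 0 0 0.45 0.5;0 0 0 0 0 0.15 0.5;0 0 0 0 0 0 0.5;0 0 0 0 0 0 0.5';python3 go.py 0.454 -0.2330 0.0025 -142
```

```text
clock: 16.55
tool_pos: [0.456, -0.2324, 0.0059]
orientation: [-180.0, 0.0, -141.7]
force: [-0.1, -0.1, -0.4]
opening: 0.0657
t 16.55 tcp [ 0.456  -0.2324  0.0059] [-180.     0.  -141.7] open 0.0657 F [-0.1 -0.1 -0.4]
turn total [-0.01  0.01  0.04] n 1 each [-0.007  0.005  0.044]
shift (after turn) [0.05 0.02 0.08] n 1 each [0.049 0.019 0.085]
shift (before turn) [0.05 0.02 0.08]
```

```bash
python3 -m jog '0 0 0 0.05 0 0.09 0.5;0 0 0 0 0 0 0.5;0 0 0 0 0 0 -1;0 0 0 0 0 0 -1;0 0 0 0 0 0 -1;0 0 0 0 0 0 -1;0 0 0 0 0 -0.5 -1;0 0 0 0 0 -1 -1';python3 -m jog '0 0 0 0 0 -1 -1;0 0 0 0 0 0 -1;0 0 1 0 0 0 -1;0 0 1 0 0 0 -1;0 0 1 0 0 0 -1;0 0 1 0 0 0 -1;0 0 1 0 0 0 -1;0 0 0.9 0 0 0 -1'; python3 go.py 0.6475 -0.0485 0.09 -175.53
```

```text
clock: 17.55
tool_pos: [0.4522, -0.2334, 0.0607]
orientation: [179.8, -0.2, -141.8]
force: [1.5, -0.9, -1.0]
opening: 0.0496
clock: 18.55
tool_pos: [0.453, -0.2335, 0.1005]
orientation: [180.0, -0.1, -175.8]
force: [-0.3, 1.1, -0.0]
opening: 0.0493
t 18.55 tcp [ 0.453  -0.2335  0.1005] [ 1.800e+02 -1.000e-01 -1.758e+02] open 0.0493 F [-0.3  1.1 -0. ]
turn total [ 0.01 -0.02 -0.04] n 1 each [ 0.007 -0.02  -0.042]
shift (after turn) [-5.21  4.23  0.26] n 6 each [-0.868  0.705  0.044]
shift (before turn) [-5.19  4.25  0.25]
```

```bash
python3 -m jog '0 0 -0.04 -0.87 0.71 0 -1;0 0 0 -0.87 0.71 0 -1;0 0 0 -0.87 0.71 0 -1;0 0 0 -0.87 0.71 0 -1;0 0 0 -0.87 0.71 0 -1;0 0 0 -0.86 0.7 0 -1;1 0 0 0 0 0 -1;1 0 0 0 0 0 -1';python3 -m jog '0 0 0 0 0 0 -1;0 0 0 0 0 0 -1'; python3 go.py 0.648 -0.0478 0.04 -175.53 0.2; python3 - <<'E'
from h import *
p,d,W,o=wrist(); save(p,"k_wrist",None,1.5);print(o['tool_pos'],o['opening'])
E
```

```text
clock: 19.55
tool_pos: [0.6477, -0.0471, 0.1]
orientation: [-168.4, -0.1, -175.3]
force: [-0.6, -1.6, -0.7]
opening: 0.0495
clock: 19.8
tool_pos: [0.6473, -0.0473, 0.1007]
orientation: [-168.6, -0.1, -175.3]
force: [0.2, -0.7, -0.9]
opening: 0.0495
t 19.8 tcp [ 0.6473 -0.0473  0.1007] [-1.686e+02 -1.000e-01 -1.753e+02] open 0.0495 F [ 0.2 -0.7 -0.9]
turn total [ 0.01 -0.01  0.04] n 1 each [ 0.014 -0.011  0.036]
shift (after turn) [-0.02  0.29  1.49] n 2 each [-0.008  0.144  0.744]
shift (before turn) [-0.02  0.29  1.49]
[ 0.64731005 -0.04729735  0.10065632] 0.0494797558476476
```

View pics/k_wrist.png

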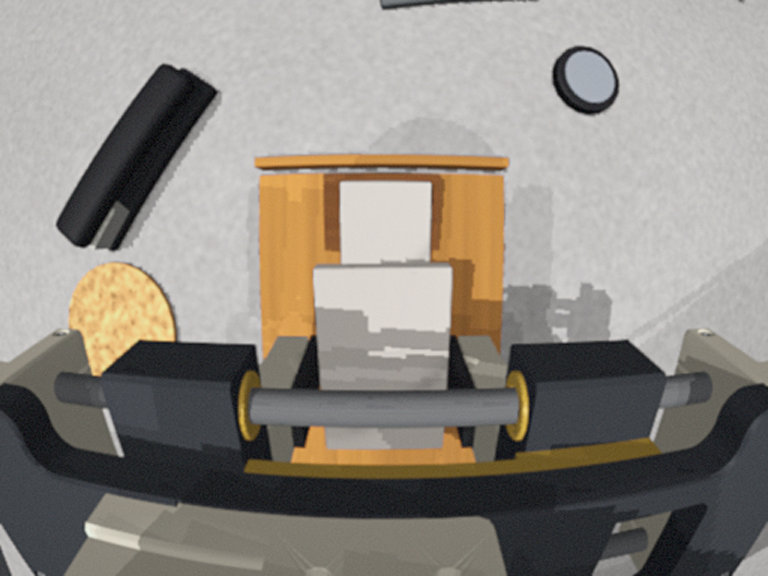

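```bash
python3 -m jog '0 0 0 0 0.25 0 -1;0 0 0 0 0 0.6 -1;0 0 0 0 0 0.6 -1;0 0 0 0 0 0.3 -1;0 0 0 0 0 0 -1;0 0 0 0 0 0 -1'; python3 go.py 0.648 -0.0478 0.018 -175.53 0.2
```

```text
clock: 20.6
tool_pos: [0.6486, -0.0493, 0.0415]
orientation: [-168.6, 0.0, -175.3]
force: [-0.2, -0.6, -0.5]
opening: 0.0493
t 20.6 tcp [ 0.6486 -0.0493  0.0415] [-168.6    0.  -175.3] open 0.0493 F [-0.2 -0.6 -0.5]
turn total [0.   0.01 0.03] n 1 each [0.003 0.015 0.03 ]
shift (after turn) [0.01 0.16 0.57] n 1 each [0.012 0.155 0.568]
shift (before turn) [0.01 0.16 0.57]
```

```bash
python3 -m jog '0 0 0 0 0.16 0.2 -1;0 0 0 0 0 0.2 -1;0 0 0 0 0 0.12 -1;0 0 0 0 0 0.05 -1;0 0 0 0 0 0 -1;0 0 0 0 0 0 -1'; python3 go.py 0.648 -0.0478 0.0155 -175.53 0.2
```

```text
clock: 21.35
tool_pos: [0.6479, -0.0478, 0.0172]
orientation: [-168.5, -0.0, -175.3]
force: [-0.4, -0.2, -0.1]
opening: 0.0495
t 21.35 tcp [ 0.6479 -0.0478  0.0172] [-168.5   -0.  -175.3] open 0.0495 F [-0.4 -0.2 -0.1]
turn total [0.   0.   0.03] n 1 each [0.002 0.005 0.031]
shift (after turn) [-0.    0.01  0.04] n 1 each [-0.002  0.008  0.042]
shift (before turn) [-0.    0.01  0.04]
```

```bash
python3 -m jog '0 0 0 0 0 0.04 -1;0 0 0 0 0 0 -1;0 0 0 0 0 0 0.5;0 0 0 0 0 0 0.5;0 0 0 0 0 0 0.5;0 0 0 0 0 -0.3 0.5;0 0 0 0 0 -1 0.5;0 0 0 0 0 -1 0.5'; python3 -m jog '-1 0 0 0 0 0 0.5;-1 0 0 0 0 0 0.5;0 0 0 0 0 0 0.5'; python3 - <<'E'
from h import *
p,d,W,o=wrist(); save(p,"l_wrist",None,1.5);print(o['tool_pos'],o['opening'],o['orientation'])
p,d,W=world("top")
for r in pale_top(p): print(r)
E
```

```text
clock: 22.35
tool_pos: [0.6462, -0.0297, 0.1072]
orientation: [-168.5, -0.0, -175.3]
force: [2.0, -0.1, 1.3]
opening: 0.0659
clock: 22.72
tool_pos: [0.6473, -0.0308, 0.1072]
orientation: [179.9, 0.1, -175.5]
force: [-0.4, 0.2, -0.2]
opening: 0.0654
[ 0.64726495 -0.03083149  0.10722351] 0.06542640842206 [ 1.79920266e+02  1.15662783e-01 -1.75487156e+02]
{'c': [0.4441, 0.3519], 's': [108.0, 58.0], 'a': -1.4, 'px': [179.0, 181.0], 'n': 461}
{'c': [0.4275, -0.3631], 's': [149.0, 18.0], 'a': -6.9, 'px': [373.0, 190.0], 'n': 201}
```

View pics/l_wrist.png

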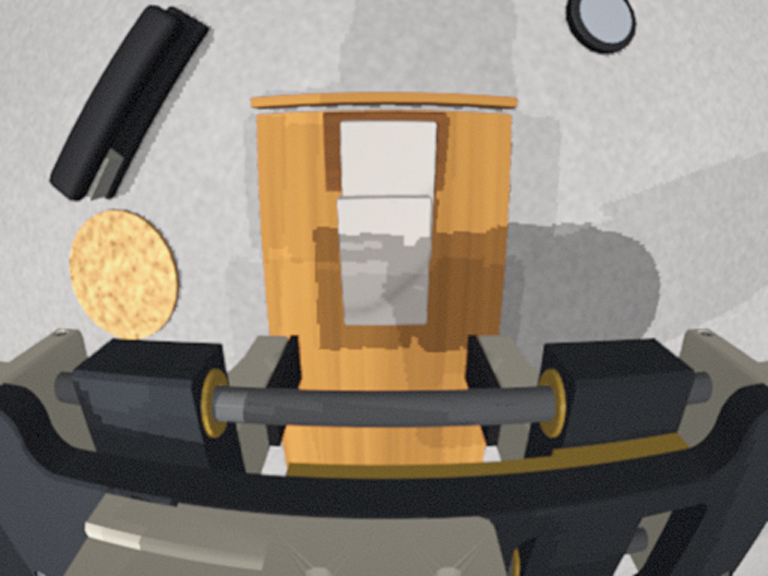

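Tile 2 overlaps properly: its far edge is at row 197 and its low edge at row 325. Next is tile 3 near (0.436, 0.23).

```bash
python3 -m jog '0 0 1 0 0 -1 0.5;0 0 1 0 0 -1 0.5;0 0 1 0 0 0 0.5;0 0 1 0 0 0 0.5;0 0 1 0 0 0 0.5;0 0 1 0 0 0 0.5;0 0 1 0 0 0 0.5;0 0 1 0 0 0 0.5';python3 -m jog '0 0 1 0 0 0 0.5;0 0 1 0 0 0 0.5;0 0 1 0 0 0 0.5;0 0 1 0 0 0 0.5;0 0 1 0 0 0 0.5;0 0 1 0 0 0 0.5;0 0 1 0 0 0 0.5;0 0 1 0 0 0 0.5';python3 go.py 0.436 0.23 0.15 84.6
```

```text
clock: 23.82
tool_pos: [0.6459, -0.0293, 0.1853]
orientation: [-179.9, 0.0, 138.7]
force: [0.3, 0.8, -1.1]
opening: 0.0657
clock: 24.82
tool_pos: [0.6459, -0.0293, 0.1853]
orientation: [-179.9, 0.1, 92.9]
force: [0.5, 1.2, 0.2]
opening: 0.0659
t 24.825 tcp [ 0.6459 -0.0293  0.1853] [-1.799e+02  1.000e-01  9.290e+01] open 0.0659 F [0.5 1.2 0.2]
turn total [-0.01  0.02  1.44] n 2 each [-0.007  0.009  0.72 ]
shift (after turn) [ 5.96 -5.83  0.88] n 6 each [ 0.993 -0.972  0.147]
shift (before turn) [ 6.74 -4.92  0.88]
```

```bash
python3 -m jog '0 0 0.72 0 0 0 0.5;0 0 0.72 0 0 0 0.5;0 0 0 0.99 -0.97 0 0.5;0 0 0 0.99 -0.97 0 0.5;0 0 0 0.99 -0.97 0 0.5;0 0 0 0.99 -0.97 0 0.5;0 0 0 0.99 -0.97 0 0.5;0 0 0 0.99 -0.97 0 0.5';python3 -m jog '0 0 0 0 0 0 0.5';python3 - <<'E'
from h import *
p,d,W,o=wrist(); save(p,"m_wrist",None,1.5);print(o['tool_pos'],o['opening'],o['orientation'])
for r in pale_wrist(p,o,vmin=190): r.pop('hull');print(r)
E
```

```text
clock: 25.82
tool_pos: [0.4347, 0.2293, 0.1858]
orientation: [180.0, 0.1, 84.8]
force: [0.4, 1.3, 1.1]
opening: 0.0656
clock: 25.95
tool_pos: [0.4342, 0.2306, 0.186]
orientation: [180.0, 0.0, 85.1]
force: [0.2, -1.0, -0.0]
opening: 0.0654
[0.4341647  0.23063312 0.18598216] 0.06537388063237384 [1.79971220e+02 4.23867736e-02 8.50759070e+01]
{'c': [0.2997, 0.2969], 's': [43.0, 34.0], 'a': 2.2, 'px': [305.0, 51.0], 'n': 511}
{'c': [0.4561, 0.3826], 's': [144.0, 134.0], 'a': 83.1, 'px': [366.0, 181.0], 'n': 6637}
{'c': [0.4444, 0.2219], 's': [101.0, 57.0], 'a': -4.1, 'px': [253.0, 173.0], 'n': 3107}
{'c': [0.4979, 0.1245], 's': [130.0, 92.0], 'a': 86.4, 'px': [187.0, 219.0], 'n': 2749}
{'c': [0.5111, 0.496], 's': [54.0, 39.0], 'a': 39.8, 'px': [448.0, 208.0], 'n': 366}
{'c': [0.47, 0.0005], 's': [148.0, 52.0], 'a': -85.3, 'px': [94.0, 214.0], 'n': 1419}
```

View pics/m_wrist.png

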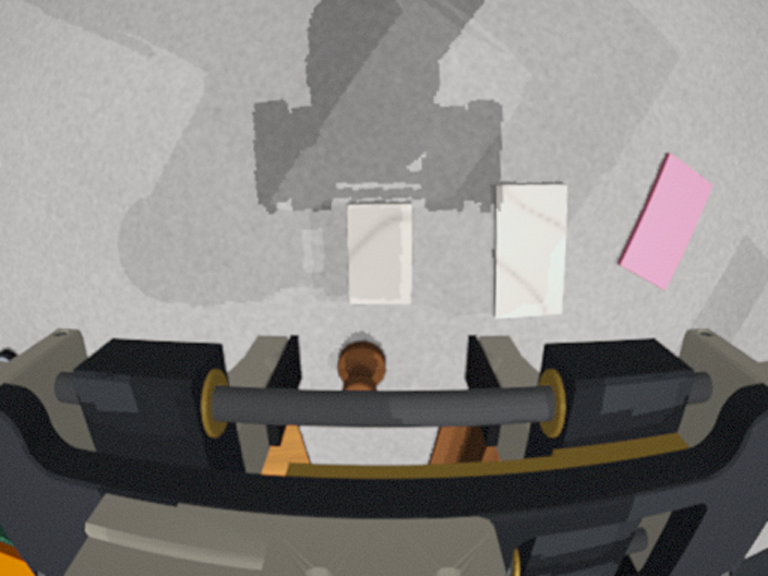

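```bash
python3 -c "
from h import *
c=corners([(348,203),(412,204),(411,304),(350,303)]); corners([(497,184),(566,184),(563,314),(495,318)])"; python3 go.py 0.438 0.228 0.04 84.6
```

```text
centre [0.4344 0.2257]
 side 0.0484 deg 83.9
 side 0.0801 deg -4.7
 side 0.0489 deg -96.1
 side 0.0801 deg 174.9
centre [0.4423 0.3474]
 side 0.0579 deg 87.7
 side 0.1102 deg -0.5
 side 0.0613 deg -92.7
 side 0.1098 deg 177.7
t 26.0 tcp [0.4351 0.2296 0.1859] [1.8e+02 1.0e-01 8.5e+01] open 0.0658 F [-0.2  0.   0.1]
turn total [0.   0.01 0.07] n 1 each [0.004 0.01  0.072]
shift (after turn) [-0.03  0.08  3.65] n 4 each [-0.008  0.019  0.912]
shift (before turn) [-0.03  0.08  3.65]
```

```bash
python3 -m jog '0 0 0.07 -0.05 0.02 0.9 0.8;0 0 0 0 0 0.9 0.8;0 0 0 0 0 0.8 0.8;0 0 0 0 0 0 0.8;0 0 0 0 0 0 0.8';python3 - <<'E'
from h import *
p,d,W,o=wrist(); save(p,"n_wrist",None,1.5);print(o['tool_pos'],o['opening'],o['orientation'])
E
```

```text
clock: 26.62
tool_pos: [0.4377, 0.226, 0.0827]
orientation: [180.0, 0.0, 84.3]
force: [-0.6, -0.6, 0.4]
opening: 0.0786
[0.43773204 0.22600753 0.08266171] 0.07856905578336806 [1.79979468e+02 5.67112837e-03 8.43250849e+01]
```

View pics/n_wrist.png

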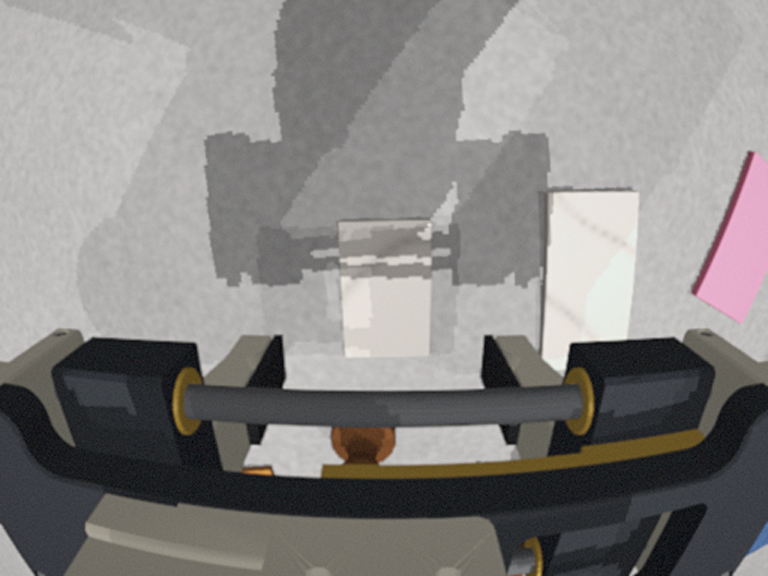

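```bash
python3 -c "
from h import *
corners([(338,220),(431,220),(430,356),(344,357)])"; python3 go.py 0.436 0.226 0.003 84.3;python3 -m jog '0 0 0 0 0 0.8 0.8;0 0 0 0 0 0.8 0.8;0 0 0 0 0 0.3 0.8;0 0 0 0 0 0 0.8;0 0 0 0 0 0 0.8';python3 go.py 0.436 0.226 0.0025 84.3
```

```text
centre [0.4338 0.2267]
 side 0.0492 deg 84.2
 side 0.0796 deg -4.3
 side 0.0502 deg -95.2
 side 0.0801 deg 175.0
t 26.675 tcp [0.4379 0.2264 0.083 ] [ 1.799e+02 -1.000e-01  8.430e+01] open 0.0785 F [0.3 0.4 0.8]
turn total [ 0.01 -0.01  0.  ] n 1 each [ 0.009 -0.01   0.004]
shift (after turn) [-0.01 -0.05  2.  ] n 3 each [-0.005 -0.015  0.667]
shift (before turn) [-0.02 -0.05  2.  ]
clock: 27.3
tool_pos: [0.4377, 0.2268, 0.007]
orientation: [180.0, -0.1, 84.3]
force: [-0.7, 0.2, -0.3]
opening: 0.0785
t 27.3 tcp [0.4377 0.2268 0.007 ] [ 1.80e+02 -1.00e-01  8.43e+01] open 0.0785 F [-0.7  0.2 -0.3]
turn total [ 0.01 -0.02  0.01] n 1 each [ 0.008 -0.015  0.008]
shift (after turn) [-0.02 -0.04  0.11] n 1 each [-0.023 -0.04   0.112]
shift (before turn) [-0.02 -0.04  0.11]
```

```bash
python3 -m jog '0 0 0 0 -0.06 0.11 0.8;0 0 0 0 0 0 0.8;0 0 0 0 0 0 -1;0 0 0 0 0 0 -1;0 0 0 0 0 0 -1;0 0 0 0 0 0 -1;0 0 0 0 0 0 -1;0 0 0 0 0 0 -1'; python3 -m jog '0 0 0 0 0 -0.3 -1;0 0 0 0 0 -1 -1;0 0 0 0 0 -1 -1;0 0 0 0 0 -1 -1;0 0 0 0 0 -0.5 -1;0 0 0 0 0 0 -1';python3 go.py 0.6445 -0.0087 0.1 -175.53
```

```text
clock: 28.3
tool_pos: [0.4346, 0.2264, 0.0014]
orientation: [-180.0, -0.0, 84.3]
force: [-0.0, 1.6, 1.5]
opening: 0.0495
clock: 29.05
tool_pos: [0.4352, 0.2268, 0.1556]
orientation: [179.9, -0.2, 84.3]
force: [-0.4, 1.4, -1.8]
opening: 0.0497
t 29.05 tcp [0.4352 0.2268 0.1556] [179.9  -0.2  84.3] open 0.0497 F [-0.4  1.4 -1.8]
turn total [ 4.000e-02 -1.000e-02 -1.748e+01] n 18 each [ 0.002 -0.    -0.971]
shift (after turn) [-4.76 -6.28  1.39] n 7 each [-0.68  -0.897  0.199]
shift (before turn) [-5.35  5.79  1.38]
```

```bash
python3 -m jog '0 0 0 -0.89 0.96 0 -1;0 0 0 -0.89 0.96 0 -1;0 0 0 -0.89 0.96 0 -1;0 0 0 -0.89 0.96 0 -1;0 0 0 -0.89 0.96 0 -1;0 0 0 -0.89 0.96 0 -1;0 0 -1 0 0 0 -1;0 0 -1 0 0 0 -1';python3 -m jog '0 0 -1 0 0 0 -1;0 0 -1 0 0 0 -1;0 0 -1 0 0 0 -1;0 0 -1 0 0 0 -1;0 0 -1 0 0 0 -1;0 0 -1 0 0 0 -1;0 0 -1 0 0 0 -1;0 0 -1 0 0 0 -1';python3 -m jog '0 0 -1 0 0 0 -1;0 0 -1 0 0 0 -1;0 0 -1 0 0 0 -1;0 0 -1 0 0 0 -1;0 0 -1 0 0 0 -1;0 0 -1 0 0 0 -1;0 0 -1 0 0 0 -1;0 0 -0.5 0 0 0 -1';python3 -m jog '1 0 0 0 0 0.6 -1;1 0 0 0 0 0.6 -1;0 0 0 0 0 0 -1';python3 go.py 0.6445 -0.0087 0.06 -175.53 0.2
python3 - <<'E'
from h import *
p,d,W,o=wrist(); save(p,"o_wrist",None,1.5);print(o['tool_pos'],o['opening'],o['orientation'])
E
```

```text
clock: 30.05
tool_pos: [0.6421, -0.0103, 0.1513]
orientation: [-179.8, 0.0, 95.9]
force: [0.0, 0.2, -1.2]
opening: 0.0496
clock: 31.05
tool_pos: [0.6419, -0.0092, 0.1518]
orientation: [-179.9, -0.1, 141.8]
force: [0.4, -1.4, -0.8]
opening: 0.0494
clock: 32.05
tool_pos: [0.6418, -0.0092, 0.1518]
orientation: [-180.0, -0.2, -175.3]
force: [1.2, 0.4, -0.5]
opening: 0.0499
clock: 32.42
tool_pos: [0.64, -0.0112, 0.1016]
orientation: [-168.4, -0.4, -175.3]
force: [-1.0, -0.8, -1.2]
opening: 0.0499
t 32.425 tcp [ 0.64   -0.0112  0.1016] [-168.4   -0.4 -175.3] open 0.0499 F [-1.  -0.8 -1.2]
turn total [-0.02 -0.07  0.06] n 1 each [-0.024 -0.068  0.058]
shift (after turn) [-0.12  0.26  1.01] n 2 each [-0.058  0.129  0.504]
shift (before turn) [-0.13  0.26  1.01]
[ 0.64000715 -0.0111942   0.10157815] 0.04988980390908197 [-168.40341565   -0.44861091 -175.28439382]
```

View pics/o_wrist.png

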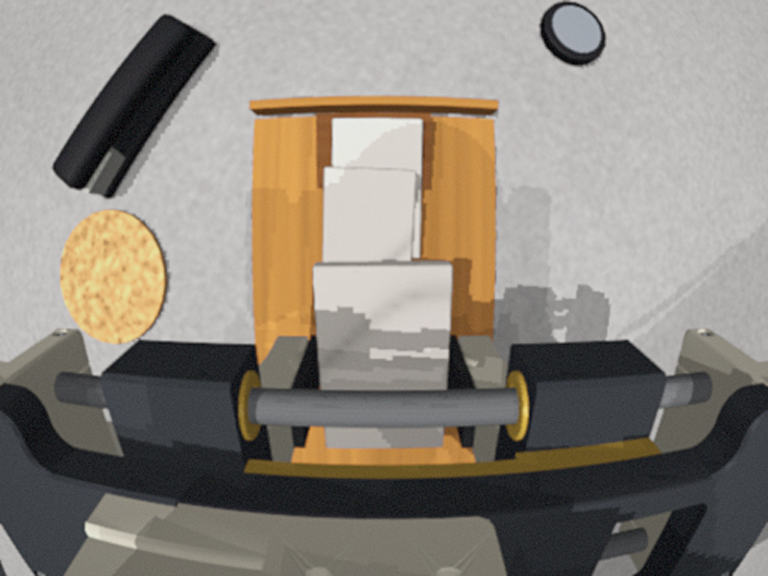

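```bash
cat >> h.py <<'E'
def tray(P): 
    a=np.radians(94.47);e=np.array([np.cos(a),np.sin(a)]);n=np.array([-e[1],e[0]])
    q=P[:,:2]-[.6425,.0043];return np.c_[q@e,q@n].round(4)
def trpx(px,z,o=None):
    return tray(ray_plane_wrist((np.array(px,float)+.5)/1.5-.5,o or ctrl.get_obs(),z))
E
python3 - <<'E'
from h import *
print("t1 top",trpx([(333,118),(422,119)],.029)); print("t2 top",trpx([(325,168),(415,170)],.029),"if z=.035",trpx([(325,168),(415,170)],.035))
print("t2 left edge near",trpx([(324,258)],.022))
print("t1 right edge",trpx([(422,119),(418,258)],.02))
print("endboard",trpx([(251,104),(497,104)],.018))
o=dict(tool_pos=np.array([0.64726495,-0.03083149,0.10722351]),orientation=np.array([179.92,.1157,-175.487]))
print("before: t1",trpx([(341,121),(436,122)],.029,o),"t2",trpx([(339,198),(431,196)],.029,o),trpx([(344,325),(427,325)],.0138,o))
E
```

```text
t1 top [[-0.1316 -0.0237]
 [-0.131   0.0261]]
t2 top [[-0.1027 -0.0277]
 [-0.1015  0.022 ]] if z=.035 [[-0.1018 -0.027 ]
 [-0.1006  0.0215]]
t2 left edge near [[-0.0524 -0.029 ]]
t1 right edge [[-0.1335  0.027 ]
 [-0.0523  0.0245]]
endboard [[-0.1461 -0.0752]
 [-0.1457  0.0727]]
before: t1 [[-0.1315 -0.0222]
 [-0.1311  0.0273]] t2 [[-0.0906 -0.0237]
 [-0.0916  0.0251]] [[-0.0117 -0.0243]
 [-0.0117  0.0264]]
```

Tile 2 has been knocked about 11 mm uphill: its upper edge is at tray x = -0.102 instead of -0.091. I'll set tile 3 down on the free desk, put tile 2 right, and then continue.

```bash
python3 -m jog '-1 0 0 0 0 0 -1;-1 0 0 0 0 0 -1;0 0 0 0 0 0 -1'; python3 go.py 0.445 -0.11 0.05 -175.53
```

```text
clock: 32.85
tool_pos: [0.6443, -0.0129, 0.1069]
orientation: [179.8, 0.1, -175.6]
force: [-0.3, -0.3, -0.5]
opening: 0.0497
t 32.85 tcp [ 0.6443 -0.0129  0.1069] [ 1.798e+02  1.000e-01 -1.756e+02] open 0.0497 F [-0.3 -0.3 -0.5]
turn total [ 0.03  0.03 -0.01] n 1 each [ 0.027  0.026 -0.014]
shift (after turn) [ 5.16 -2.03  1.42] n 6 each [ 0.859 -0.339  0.237]
shift (before turn) [ 5.16 -2.04  1.4 ]
```

```bash
python3 -m jog '0 0 0 0.86 -0.34 0 -1;0 0 0 0.86 -0.34 0 -1;0 0 0 0.86 -0.34 0 -1;0 0 0 0.86 -0.34 0 -1;0 0 0 0.86 -0.34 0.7 -1;0 0 0 0.86 -0.34 0.7 -1;0 0 0 0 0 0.8 -1;0 0 0 0 0 0 -1'; python3 go.py 0.445 -0.11 0.0025 -175.53
```

```text
clock: 33.85
tool_pos: [0.4423, -0.1097, 0.0165]
orientation: [-180.0, -0.2, -175.4]
force: [0.5, 0.1, 0.5]
opening: 0.0497
t 33.85 tcp [ 0.4423 -0.1097  0.0165] [-180.    -0.2 -175.4] open 0.0497 F [0.5 0.1 0.5]
turn total [-0.01 -0.04  0.02] n 1 each [-0.007 -0.039  0.02 ]
shift (after turn) [-0.07 -0.01  0.35] n 1 each [-0.066 -0.013  0.35 ]
shift (before turn) [-0.07 -0.01  0.35]
```

```bash
python3 -m jog '0 0 0 0 0 0.2 -1;0 0 0 0 0 0.1 -1;0 0 0 0 0 0.06 -1;0 0 0 0 0 0 -1;0 0 0 0 0 0 0.5;0 0 0 0 0 0 0.5;0 0 0 0 0 -0.5 0.5;0 0 0 0 0 -1 0.5'; python3 -m jog '0 0 0 0 0 -1 0.5;0 0 0 0 0 0 0.5'; python3 go.py 0.646 -0.0586 0.1 -175.53
```

```text
clock: 34.85
tool_pos: [0.4425, -0.1096, 0.0627]
orientation: [-180.0, -0.2, -175.4]
force: [1.4, -0.1, -0.2]
opening: 0.0661
clock: 35.1
tool_pos: [0.446, -0.1091, 0.1062]
orientation: [180.0, 0.4, -175.4]
force: [0.2, -0.0, -0.8]
opening: 0.0654
t 35.1 tcp [ 0.446  -0.1091  0.1062] [ 180.     0.4 -175.4] open 0.0654 F [ 0.2 -0.  -0.8]
turn total [0.   0.06 0.03] n 1 each [0.003 0.061 0.027]
shift (after turn) [-5.08  0.87  0.15] n 6 each [-0.847  0.145  0.026]
shift (before turn) [-5.09  0.86  0.19]
```

```bash
python3 -m jog '0 0 0 -0.85 0.26 0 0.5;0 0 0 -0.85 0.26 0 0.5;0 0 0 -0.85 0.26 0 0.5;0 0 0 -0.85 0.26 0 0.5;0 0 0 -0.85 0.26 0 0.5;0 0 0 -0.85 0.26 0 0.5;0 0 0 0 0 0 0.5';python3 - <<'E'
from h import *
p,d,W,o=wrist(); save(p,"q_wrist",None,1.5);print(o['tool_pos'],o['opening'],o['orientation'])
E
```

```text
clock: 35.98
tool_pos: [0.6434, -0.0301, 0.1012]
orientation: [-180.0, -0.1, -175.4]
force: [-1.1, -0.7, -1.1]
opening: 0.0658
[ 0.64337397 -0.03006538  0.10120769] 0.06580321341971407 [-1.79990166e+02 -9.84082089e-02 -1.75367502e+02]
```

View pics/q_wrist.png

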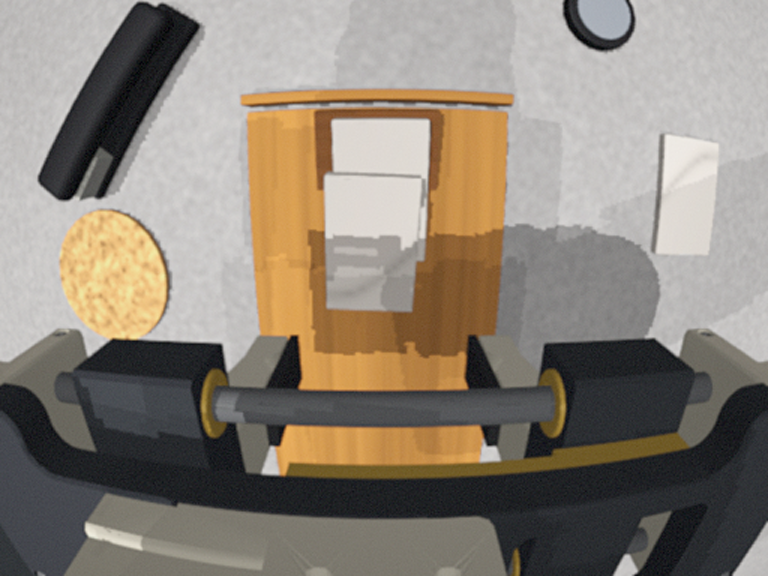

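```bash
python3 - <<'E'
from h import *
print("t2 up",trpx([(325,173),(424,177)],.033),"low",trpx([(326,308),(413,311)],.0138))
print("t1 up",trpx([(333,118),(430,120)],.029))
E
python3 go.py 0.6467 -0.0600 0.1 -175.53 0.26;
```

```text
t2 up [[-0.104  -0.0243]
 [-0.1018  0.0258]] low [[-0.0244 -0.0285]
 [-0.0225  0.0228]]
t1 up [[-0.1322 -0.0203]
 [-0.1312  0.029 ]]
t 36.025 tcp [ 0.6419 -0.0305  0.1012] [-180.    -0.2 -175.4] open 0.0656 F [-0.6 -0.2  0.2]
turn total [ 2.6  -0.02  0.03] n 3 each [ 0.867 -0.008  0.009]
shift (after turn) [-0.06 -0.71  0.22] n 1 each [-0.061 -0.711  0.221]
shift (before turn) [-0.06 -0.74  0.03]
```

```bash
python3 -m jog '1 0 0 0 0 0 0.5;1 0 0 0 0 0 0.5;0.6 0 0 0 0 0 0.5;0 0 0 -0.1 -0.2 0.6 0.5;0 0 0 0 -0.2 0.6 0.5;0 0 0 0 0 0 0.5;0 0 0 0 0 0 0.5'; python3 go.py 0.6474 -0.0585 0.0192 -175.53 0.26
```

```text
clock: 36.9
tool_pos: [0.6482, -0.0583, 0.0613]
orientation: [-165.1, -0.0, -175.4]
force: [0.2, 0.1, -0.1]
opening: 0.0657
t 36.9 tcp [ 0.6482 -0.0583  0.0613] [-165.1   -0.  -175.4] open 0.0657 F [ 0.2  0.1 -0.1]
turn total [0.   0.   0.02] n 1 each [0.001 0.004 0.02 ]
shift (after turn) [0.02 0.27 1.02] n 2 each [0.01  0.133 0.509]
shift (before turn) [0.02 0.27 1.02]
```

```bash
python3 -m jog '0 0 0 0.02 0.27 0.3 0.5;0 0 0 0 0 0.3 0.5;0 0 0 0 0 0.25 0.5;0 0 0 0 0 0.1 0.5;0 0 0 0 0 0.07 0.5;0 0 0 0 0 0 0.5;0 0 0 0 0 0 0.5'; python3 go.py 0.6474 -0.0585 0.0192 -175.53 0.26
```

```text
clock: 37.78
tool_pos: [0.6477, -0.0583, 0.0188]
orientation: [-165.1, 0.0, -175.4]
force: [1.1, -0.4, 0.1]
opening: 0.0658
t 37.775 tcp [ 0.6477 -0.0583  0.0188] [-165.1    0.  -175.4] open 0.0658 F [ 1.1 -0.4  0.1]
turn total [0.   0.01 0.02] n 1 each [0.002 0.006 0.021]
shift (after turn) [ 0.01 -0.01 -0.01] n 1 each [ 0.008 -0.008 -0.009]
shift (before turn) [ 0.01 -0.01 -0.01]
```

```bash
python3 -m jog '0 0 0 0 0 0 -1;0 0 0 0 0 0 -1;0 0 0 0 0 0 -1;0 0 0 0 0 -0.2 -1;0 0 0 0 0 -0.5 -1;0 0 0 0 0 -1 -1;-0.6 0 0 0 0 -0.5 -1;0 0 0 0 0 0 -1'; python3 - <<'E'
from h import *
p,d,W,o=wrist(); save(p,"r_wrist",None,1.5);print(o['tool_pos'],o['opening'],o['orientation'])
E
```

```text
clock: 38.78
tool_pos: [0.6471, -0.0353, 0.1061]
orientation: [-168.6, 0.2, -175.4]
force: [0.8, -0.4, -1.3]
opening: 0.0497
[ 0.64712899 -0.03527366  0.10614694] 0.049665791601451396 [-168.64120202    0.23050106 -175.42854397]
```

View pics/r_wrist.png

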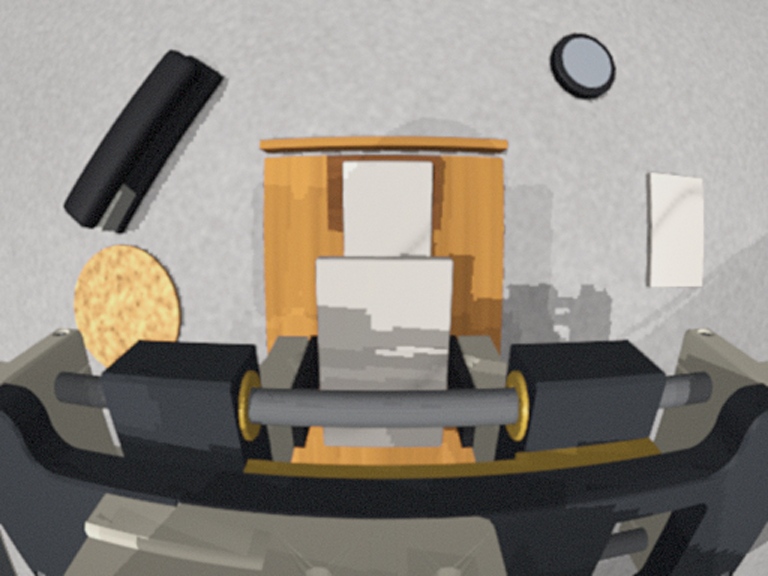

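```bash
python3 -c "
from h import *
print(tool_plane([(316,258),(452,259),(325,444),(443,446)],-.0048).round(4)); print('t1',trpx([(343,162),(433,162)],.029))"; python3 go.py 0.6476 -0.0460 0.02 -175.53 0.2
```

```text
[[-0.0221 -0.0431 -0.0048]
 [ 0.0264 -0.0426 -0.0048]
 [-0.0232  0.0384 -0.0048]
 [ 0.0274  0.0397 -0.0048]]
t1 [[-0.131  -0.021 ]
 [-0.1311  0.029 ]]
t 38.825 tcp [ 0.6461 -0.0357  0.1045] [-1.686e+02  1.000e-01 -1.754e+02] open 0.0497 F [-0.1  0.8 -0.7]
turn total [0.   0.02 0.01] n 1 each [0.004 0.017 0.011]
shift (after turn) [-0.02  0.17  2.12] n 3 each [-0.006  0.055  0.708]
shift (before turn) [-0.01  0.16  2.12]
```

```bash
python3 -m jog '0 0 0 -0.01 0.17 0.6 -1;0 0 0 0 0 0.6 -1;0 0 0 0 0 0.5 -1;0 0 0 0 0 0.2 -1;0 0 0 0 0 0.1 -1;0 0 0 0 0 0.05 -1;0 0 0 0 0 0 -1;0 0 0 0 0 0 -1'; python3 go.py 0.6474 -0.0460 0.017 -175.53 0.2
```

```text
clock: 39.83
tool_pos: [0.6472, -0.0452, 0.0224]
orientation: [-168.6, 0.0, -175.4]
force: [-0.1, 0.5, -0.5]
opening: 0.0493
t 39.825 tcp [ 0.6472 -0.0452  0.0224] [-168.6    0.  -175.4] open 0.0493 F [-0.1  0.5 -0.5]
turn total [0.   0.01 0.02] n 1 each [0.003 0.009 0.021]
shift (after turn) [-0.    0.01  0.14] n 1 each [-0.004  0.006  0.136]
shift (before turn) [-0.    0.01  0.14]
```

```bash
python3 -m jog '0 0 0 0 0 0.08 -1;0 0 0 0 0 0.04 -1;0 0 0 0 0 0.03 -1;0 0 0 0 0 0 -1'; python3 go.py 0.6474 -0.0460 0.017 -175.53 0.2
```

```text
clock: 40.33
tool_pos: [0.6472, -0.0461, 0.0164]
orientation: [-168.6, 0.0, -175.4]
force: [-2.0, 3.2, 4.0]
opening: 0.0493
t 40.325 tcp [ 0.6472 -0.0461  0.0164] [-168.6    0.  -175.4] open 0.0493 F [-2.   3.2  4. ]
turn total [0.   0.01 0.02] n 1 each [0.002 0.007 0.024]
shift (after turn) [-0.01 -0.   -0.02] n 1 each [-0.005 -0.001 -0.015]
shift (before turn) [-0.01 -0.   -0.02]
```

Contact felt. I'll release, back off, and fetch tile 3 from (0.445, -0.11).

```bash
python3 -m jog '0 0 0 0 0 0 0.5;0 0 0 0 0 0 0.5;0 0 0 0 0 0 0.5;0 0 0 0 0 -0.3 0.5;0 0 0 0 0 -1 0.5;0 0 0 0 0 -1 0.5;-1 0 0 0 0 0 0.5;-1 0 0 0 0 0 0.5'; python3 -m jog '0 0 0 0 0 0 0.5';python3 - <<'E'
from h import *
p,d,W,o=wrist(); save(p,"s_wrist",None,1.5);print(o['tool_pos'],o['opening'],o['orientation'])
E
python3 go.py 0.4443 -0.1096 0.1 -175.5
```

```text
clock: 41.32
tool_pos: [0.6459, -0.0269, 0.108]
orientation: [179.8, 0.1, -175.3]
force: [0.6, -0.7, 0.4]
opening: 0.0656
clock: 41.45
tool_pos: [0.6464, -0.0292, 0.1077]
orientation: [179.9, 0.1, -175.5]
force: [-0.5, -0.8, -1.2]
opening: 0.0658
[ 0.64642111 -0.02924942  0.10769943] 0.06577949042126115 [ 1.79920981e+02  1.16680721e-01 -1.75547866e+02]
t 41.5 tcp [ 0.646  -0.0291  0.1071] [-1.800e+02  1.000e-01 -1.755e+02] open 0.0655 F [ 0.1 -0.3  0.1]
turn total [-0.01  0.01 -0.  ] n 1 each [-0.005  0.009 -0.003]
shift (after turn) [ 5.19 -1.61  0.18] n 6 each [ 0.864 -0.268  0.03 ]
shift (before turn) [ 5.18 -1.61  0.17]
```

View pics/s_wrist.png

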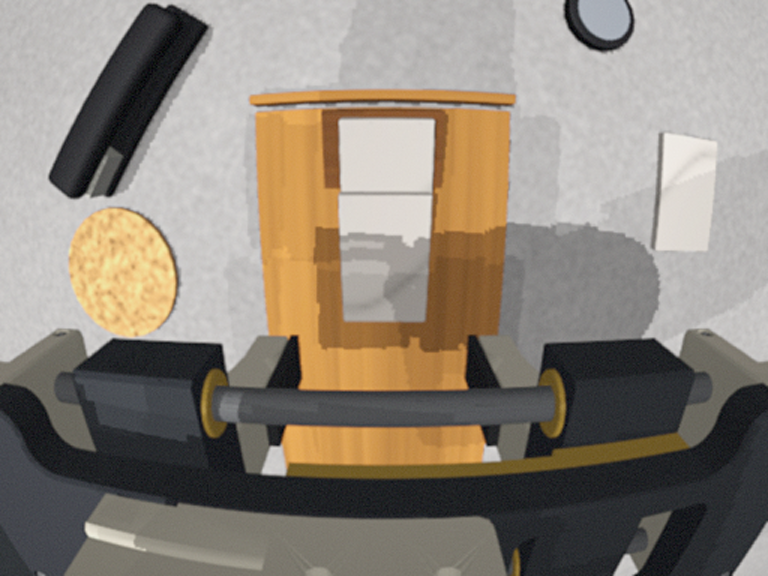

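Tile 2 is back in place: upper edge at row 193, low edge at row 322, square. Now tile 3.

```bash
python3 -m jog '0 0 0 0.87 -0.27 0 0.6;0 0 0 0.87 -0.27 0 0.6;0 0 0 0.87 -0.27 0 0.6;0 0 0 0.86 -0.27 0 0.6;0 0 0 0.86 -0.27 0 0.6;0 0 0 0.86 -0.26 0.8 0.6;0 0 0 0 0 0.8 0.6;0 0 0 0 0 0 0.6'; python3 go.py 0.4443 -0.1096 0.0025 -175.5;python3 - <<'E'
from h import *
p,d,W,o=wrist(); save(p,"t_wrist",None,1.5);print(o['tool_pos'],o['opening'],o['orientation'])
E
```

```text
clock: 42.5
tool_pos: [0.4418, -0.1092, 0.0409]
orientation: [-179.9, -0.3, -175.4]
force: [0.4, 0.6, 0.6]
opening: 0.0703
t 42.5 tcp [ 0.4418 -0.1092  0.0409] [-179.9   -0.3 -175.4] open 0.0703 F [0.4 0.6 0.6]
turn total [-0.01 -0.05  0.03] n 1 each [-0.013 -0.05   0.026]
shift (after turn) [-0.06 -0.01  0.96] n 1 each [-0.061 -0.015  0.961]
shift (before turn) [-0.07 -0.01  0.96]
[ 0.44180541 -0.10919541  0.04093256] 0.0702598978692406 [-179.92790433   -0.28735008 -175.35279179]
```

View pics/t_wrist.png

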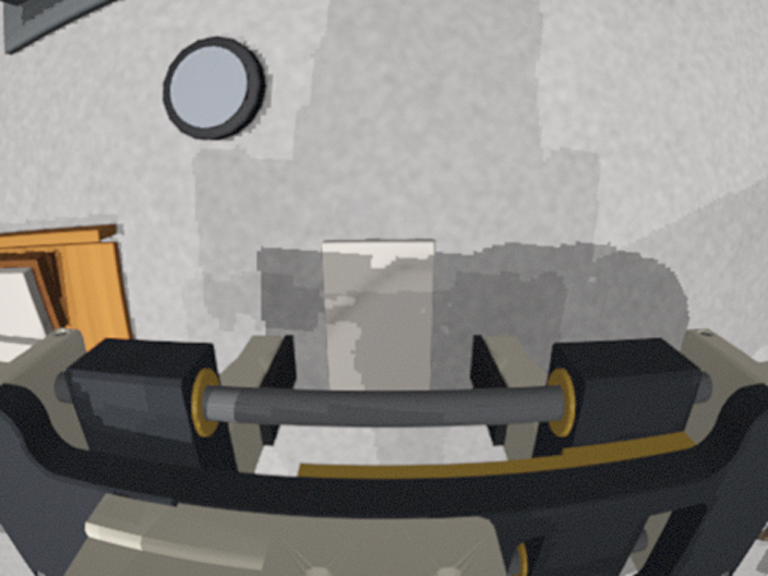

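```bash
python3 -m jog '0 0 0 -0.03 0 0.5 0.6;0 0 0 0 0 0.3 0.6;0 0 0 0 0 0.12 0.6;0 0 0 0 0 0 0.6;0 0 0 0 0 0 0.6'; python3 go.py 0.4443 -0.1096 0.0022 -175.5
```

```text
clock: 43.18
tool_pos: [0.4452, -0.109, 0.0059]
orientation: [180.0, 0.0, -175.4]
force: [-1.3, 0.4, 0.6]
opening: 0.0697
t 43.175 tcp [ 0.4452 -0.109   0.0059] [ 180.     0.  -175.4] open 0.0697 F [-1.3  0.4  0.6]
turn total [0.   0.   0.02] n 1 each [0.    0.002 0.018]
shift (after turn) [ 0.02 -0.01  0.09] n 1 each [ 0.025 -0.013  0.091]
shift (before turn) [ 0.02 -0.01  0.09]
```

```bash
python3 -m jog '0 0 0 0.02 0 0.09 0.6;0 0 0 0 0 0 0.6;0 0 0 0 0 0 -1;0 0 0 0 0 0 -1;0 0 0 0 0 0 -1;0 0 0 0 0 0 -1;0 0 0 0 0 -0.5 -1;0 0 0 0 0 -1 -1'; python3 -m jog '0 0 0 0 0 -1 -1;0 0 0 0 0 0 -1'; python3 go.py 0.6443 -0.007 0.1 -175.5
```

```text
clock: 44.18
tool_pos: [0.4426, -0.1093, 0.0611]
orientation: [-180.0, -0.3, -175.4]
force: [1.1, 0.7, -0.4]
opening: 0.0495
clock: 44.42
tool_pos: [0.4461, -0.1089, 0.1046]
orientation: [180.0, 0.3, -175.4]
force: [0.3, 0.3, -0.3]
opening: 0.0494
t 44.425 tcp [ 0.4461 -0.1089  0.1046] [ 180.     0.3 -175.4] open 0.0494 F [ 0.3  0.3 -0.3]
turn total [0.   0.06 0.02] n 1 each [0.004 0.056 0.02 ]
shift (after turn) [-5.14  2.15  0.11] n 6 each [-0.856  0.358  0.019]
shift (before turn) [-5.14  2.14  0.14]
```

```bash
python3 -m jog '0 0 0 -0.86 0.36 0 -1;0 0 0 -0.86 0.36 0 -1;0 0 0 -0.86 0.36 0 -1;0 0 0 -0.86 0.36 0 -1;0 0 0 -0.86 0.36 0 -1;0 0 0 -0.85 0.36 0 -1;1 0 0 0 0 0 -1;1 0 0 0 0 0 -1';python3 -m jog '0 0 0 0 0 0 -1';python3 - <<'E'
from h import *
p,d,W,o=wrist(); save(p,"u_wrist",None,1.5);print(o['tool_pos'],o['opening'],o['orientation'])
E
python3 go.py 0.6443 -0.007 0.02 -175.5 0.2
```

```text
clock: 45.42
tool_pos: [0.6424, -0.0066, 0.1]
orientation: [-168.4, -0.1, -175.4]
force: [-0.0, -0.8, -1.1]
opening: 0.0494
clock: 45.55
tool_pos: [0.6411, -0.0055, 0.0994]
orientation: [-168.5, -0.3, -175.2]
force: [0.1, 0.3, -1.6]
opening: 0.049
[ 0.64112013 -0.00546573  0.09935476] 0.04903217419462504 [-168.45043263   -0.25015718 -175.24604544]
t 45.6 tcp [ 0.6414 -0.0058  0.0999] [-168.6   -0.2 -175.3] open 0.0492 F [-0.4 -0.1 -1.7]
turn total [ 0.   -0.03  0.04] n 1 each [ 0.004 -0.029  0.04 ]
shift (after turn) [-0.07  0.36  1.96] n 2 each [-0.035  0.18   0.982]
shift (before turn) [-0.08  0.36  1.96]
```

View pics/u_wrist.png

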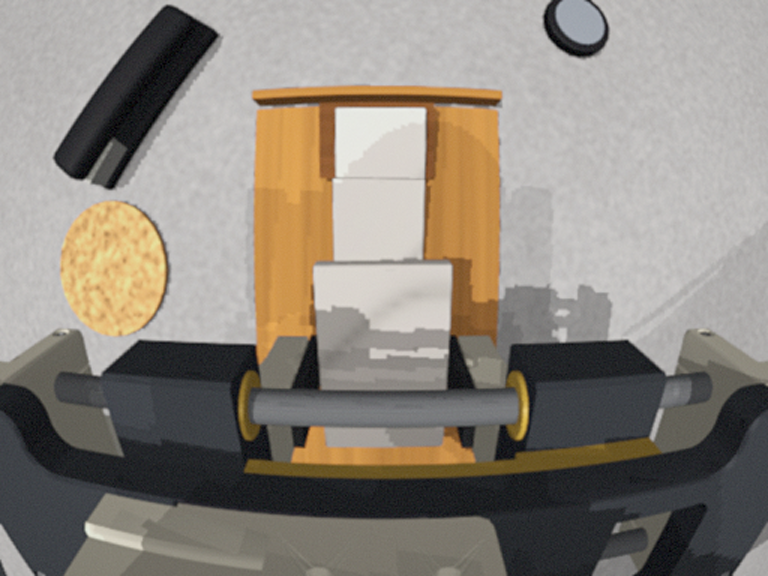

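```bash
python3 -m jog '0 0 0 -0.04 0.36 0.6 -1;0 0 0 0 0 0.6 -1;0 0 0 0 0 0.4 -1;0 0 0 0 0 0.2 -1;0 0 0 0 0 0.1 -1;0 0 0 0 0 0 -1;0 0 0 0 0 0 -1'; python3 go.py 0.6445 -0.007 0.0155 -175.53 0.2
```

```text
clock: 46.48
tool_pos: [0.6446, -0.0071, 0.025]
orientation: [-168.6, 0.0, -175.4]
force: [0.1, 0.5, -0.7]
opening: 0.0492
t 46.475 tcp [ 0.6446 -0.0071  0.025 ] [-168.6    0.  -175.4] open 0.0492 F [ 0.1  0.5 -0.7]
turn total [0.   0.01 0.02] n 1 each [0.004 0.011 0.022]
shift (after turn) [0.   0.05 0.23] n 1 each [0.002 0.05  0.232]
shift (before turn) [0.   0.05 0.23]
```

```bash
python3 -m jog '0 0 0 0 0.05 0.1 -1;0 0 0 0 0 0.08 -1;0 0 0 0 0 0.04 -1;0 0 0 0 0 0 -1;0 0 0 0 0 0 -1'; python3 go.py 0.6445 -0.007 0.0155 -175.53 0.2
```

```text
clock: 47.1
tool_pos: [0.644, -0.0069, 0.0157]
orientation: [-168.5, -0.0, -175.4]
force: [-3.5, 2.4, 5.2]
opening: 0.0493
t 47.1 tcp [ 0.644  -0.0069  0.0157] [-168.5   -0.  -175.4] open 0.0493 F [-3.5  2.4  5.2]
turn total [ 0.   -0.    0.02] n 1 each [ 0.001 -0.     0.023]
shift (after turn) [-0.01 -0.    0.01] n 1 each [-0.012 -0.002  0.007]
shift (before turn) [-0.01 -0.    0.01]
```

```bash
python3 -m jog '0 0 0 0 0 0 0.5;0 0 0 0 0 0 0.5;0 0 0 0 0 0 0.5;0 0 0 0 0 -0.3 0.5;0 0 0 0 0 -1 0.5;0 0 0 0 0 -1 0.5;-1 0 0 0 0 0 0.5;-1 0 0 0 0 0 0.5'; python3 -m jog '0 0 0 0 0 0 0.5';python3 - <<'E'
from h import *
p,d,W,o=wrist(); save(p,"v_wrist",None,1.5);print(o['tool_pos'],o['opening'],o['orientation'])
E
python3 go.py 0.4443 0.35 0.2 88.5
```

```text
clock: 48.1
tool_pos: [0.6432, 0.0125, 0.1073]
orientation: [179.8, 0.1, -175.3]
force: [-0.8, -0.4, -1.0]
opening: 0.066
clock: 48.22
tool_pos: [0.6437, 0.0102, 0.1071]
orientation: [179.9, 0.1, -175.5]
force: [1.0, 0.0, 1.5]
opening: 0.0656
[0.64366199 0.01021272 0.10707842] 0.06558050224328092 [ 1.79912088e+02  1.12963236e-01 -1.75548118e+02]
t 48.275 tcp [0.6433 0.0103 0.1066] [-1.800e+02  1.000e-01 -1.755e+02] open 0.0658 F [-0.4  0.2  0.2]
turn total [0.000e+00 1.000e-02 1.675e+01] n 17 each [0.    0.001 0.985]
shift (after turn) [ 8.36 -5.2  -2.34] n 9 each [ 0.929 -0.577 -0.26 ]
shift (before turn) [ 4.29  8.85 -2.34]
```

View pics/v_wrist.png

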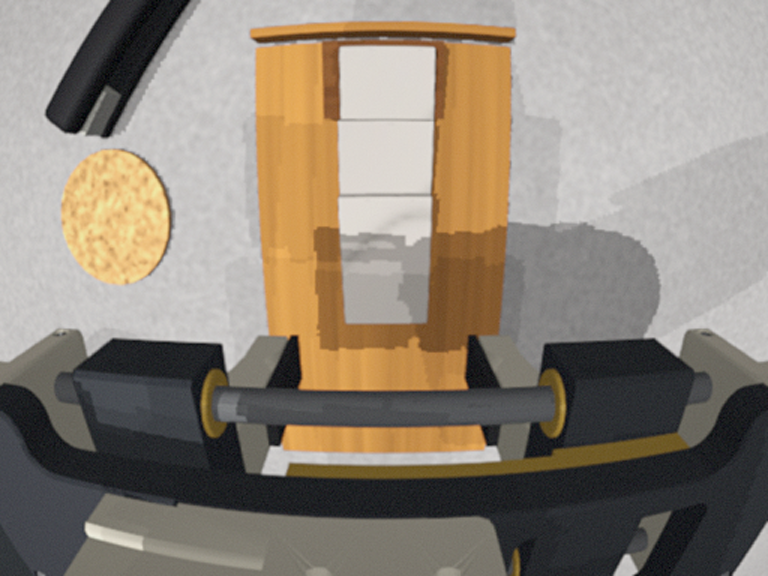

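The fan is done: edges at rows 120, 195 and 323, all square. Next is the panel.

```bash
python3 -m jog '0 0 1 0 0 -1 0.8;0 0 1 0 0 -1 0.8;0 0 1 0 0 -0.6 0.8;0 0 1 0 0 0 0.8;0 0 1 0 0 0 0.8;0 0 1 0 0 0 0.8;0 0 1 0 0 0 0.8;0 0 1 0 0 0 0.8';python3 -m jog '0 0 1 0 0 0 0.8;0 0 1 0 0 0 0.8;0 0 1 0 0 0 0.8;0 0 1 0 0 0 0.8;0 0 1 0 0 0 0.8;0 0 1 0 0 0 0.8;0 0 1 0 0 0 0.8;0 0 1 0 0 0 0.8'; python3 go.py 0.4443 0.35 0.15 88.5
```

```text
clock: 49.28
tool_pos: [0.6424, 0.0115, 0.2093]
orientation: [-179.9, 0.0, 138.6]
force: [-0.6, 0.4, 0.1]
opening: 0.0791
clock: 50.28
tool_pos: [0.6424, 0.0115, 0.2093]
orientation: [-179.9, 0.1, 92.8]
force: [0.6, 0.8, -0.4]
opening: 0.0789
t 50.275 tcp [0.6424 0.0115 0.2093] [-1.799e+02  1.000e-01  9.280e+01] open 0.0789 F [ 0.6  0.8 -0.4]
turn total [-0.01  0.02  0.75] n 1 each [-0.013  0.022  0.745]
shift (after turn) [ 8.33 -5.17  1.48] n 9 each [ 0.925 -0.575  0.165]
shift (before turn) [ 8.69 -4.54  1.47]
```

```bash
python3 -m jog '0 0 0.75 0 0 0 0.8;0 0 0 0.93 -0.58 0 0.8;0 0 0 0.93 -0.58 0 0.8;0 0 0 0.93 -0.58 0 0.8;0 0 0 0.93 -0.58 0 0.8;0 0 0 0.93 -0.58 0 0.8;0 0 0 0.93 -0.58 0 0.8;0 0 0 0.93 -0.58 0 0.8';python3 -m jog '0 0 0 0.93 -0.57 0.8 0.8;0 0 0 0.9 -0.54 0.8 0.8;0 0 0 0 0 0.8 0.8;0 0 0 0 0 0 0.8';python3 - <<'E'
from h import *
p,d,W,o=wrist(); save(p,"w_wrist",None,1.5);print(o['tool_pos'],o['opening'],o['orientation'])
E
```

```text
clock: 51.28
tool_pos: [0.4855, 0.2766, 0.2096]
orientation: [180.0, 0.1, 88.7]
force: [0.2, 0.0, 0.7]
opening: 0.079
clock: 51.78
tool_pos: [0.4422, 0.3486, 0.1114]
orientation: [-179.8, 0.3, 88.7]
force: [-0.1, -0.4, 1.1]
opening: 0.079
[0.44216091 0.3486299  0.11136262] 0.07895984228838732 [-179.83676332    0.31891282   88.72538878]
```

View pics/w_wrist.png

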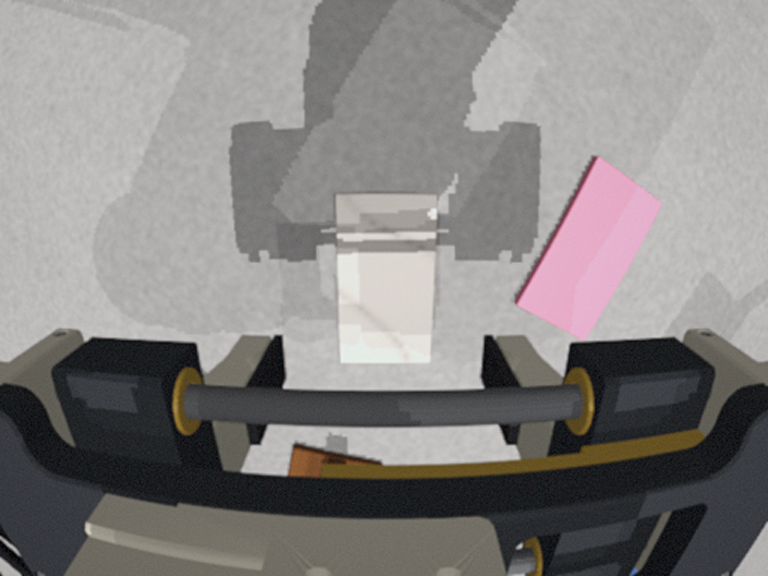

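```bash
python3 -c "
from h import *
corners([(335,193),(437,194),(432,363),(340,363)])"; python3 go.py 0.4425 0.35 0.01 88.6
```

```text
centre [0.4433 0.3493]
 side 0.0604 deg 88.1
 side 0.1107 deg -1.1
 side 0.0611 deg -91.4
 side 0.1112 deg 178.5
t 51.825 tcp [0.4433 0.3493 0.1132] [-179.9    0.2   88.7] open 0.0789 F [-0.2  0.6  0. ]
turn total [-0.01  0.03  0.02] n 1 each [-0.01   0.031  0.019]
shift (after turn) [ 0.02 -0.02  2.58] n 3 each [ 0.006 -0.007  0.86 ]
shift (before turn) [ 0.03 -0.02  2.58]
```

```bash
python3 -m jog '0 0 0 0 0 0.9 0.8;0 0 0 0 0 0.9 0.8;0 0 0 0 0 0.7 0.8;0 0 0 0 0 0.1 0.8;0 0 0 0 0 0 0.8;0 0 0 0 0 0 0.8'; python3 go.py 0.4433 0.35 0.0022 88.6
```

```text
clock: 52.58
tool_pos: [0.4448, 0.3505, 0.0114]
orientation: [179.9, -0.1, 88.6]
force: [-0.6, 0.1, -0.3]
opening: 0.0784
t 52.575 tcp [0.4448 0.3505 0.0114] [ 1.799e+02 -1.000e-01  8.860e+01] open 0.0784 F [-0.6  0.1 -0.3]
turn total [ 0.01 -0.02  0.01] n 1 each [ 0.012 -0.023  0.005]
shift (after turn) [-0.01 -0.04  0.23] n 1 each [-0.014 -0.037  0.23 ]
shift (before turn) [-0.01 -0.04  0.23]
```

```bash
python3 -m jog '0 0 0 0 -0.03 0.15 0.8;0 0 0 0 0 0.08 0.8;0 0 0 0 0 0 -1;0 0 0 0 0 0 -1;0 0 0 0 0 0 -1;0 0 0 0 0 0 -1;0 0 0 0 0 0 -1;0 0 0 0 0 -0.3 -1'; python3 -m jog '0 0 0 0 0 -1 -1;0 0 0 0 0 -1 -1;0 0 0 0 0 -1 -1;0 0 0 0 0 -1 -1;0 0 0 0 0 -1 -1;0 0 0 0 0 0 -1'; python3 go.py 0.62 -0.29 0.2 106
```

```text
clock: 53.58
tool_pos: [0.4421, 0.3487, 0.0118]
orientation: [-179.9, 0.1, 88.6]
force: [0.3, 0.2, -1.5]
opening: 0.0594
clock: 54.32
tool_pos: [0.4439, 0.3508, 0.2168]
orientation: [179.8, -0.3, 88.6]
force: [0.2, -0.4, -1.7]
opening: 0.0594
t 54.325 tcp [0.4439 0.3508 0.2168] [179.8  -0.3  88.6] open 0.0594 F [ 0.2 -0.4 -1.7]
turn total [ 0.04 -0.05 -3.03] n 4 each [ 0.011 -0.012 -0.757]
shift (after turn) [-16.61  -0.18   0.42] n 17 each [-0.977 -0.011  0.025]
shift (before turn) [-15.91   4.78   0.35]
```

```bash
python3 -m jog '0 0 -1 0 0 0 -1;0 0 -1 0 0 0 -1;0 0 -1 0 0 0 -1'; python3 go.py 0.66 -0.13 0.22 106
```

```text
clock: 54.7
tool_pos: [0.4423, 0.3489, 0.2119]
orientation: [-179.9, 0.0, 106.0]
force: [-0.4, 1.0, -1.6]
opening: 0.0596
t 54.7 tcp [0.4423 0.3489 0.2119] [-179.9    0.   106. ] open 0.0596 F [-0.4  1.  -1.6]
turn total [-0.02  0.   -0.  ] n 1 each [-0.018  0.004 -0.003]
shift (after turn) [-13.01   1.93  -0.2 ] n 14 each [-0.929  0.138 -0.015]
shift (before turn) [-13.01   1.93  -0.2 ]
```

```bash
python3 -m jog '0 0 0 -0.93 0.14 0 -1;0 0 0 -0.93 0.14 0 -1;0 0 0 -0.93 0.14 0 -1;0 0 0 -0.93 0.14 0 -1;0 0 0 -0.93 0.14 0 -1;0 0 0 -0.93 0.14 0 -1;0 0 0 -0.93 0.14 0 -1;0 0 0 -0.93 0.14 0 -1'; python3 -m jog '0 0 0 -0.93 0.14 0 -1;0 0 0 -0.93 0.14 0 -1;0 0 0 -0.93 0.14 0 -1;0 0 0 -0.93 0.14 0 -1;0 0 0 -0.93 0.14 0 -1;0 0 0 -0.93 0.14 0 -1;0 0 0 0 0 0 -1;0 0 0 0 0 0 -1';python3 - <<'E'
from h import *
p,d,W,o=wrist(); save(p,"x_wrist",None,1.5);print(o['tool_pos'],o['opening'],o['orientation'])
np.savez("x.npz",p=p,d=d,W=W,pos=o['tool_pos'],ori=o['orientation'])
p,d,W=world("top"); save(p,"x_top",(280,80,440,200),4.5)
E
```

```text
clock: 55.7
tool_pos: [0.5667, 0.0741, 0.2118]
orientation: [-179.9, -0.0, 105.8]
force: [0.2, -0.0, -1.1]
opening: 0.0596
clock: 56.7
tool_pos: [0.6594, -0.1301, 0.2115]
orientation: [-179.9, -0.1, 105.8]
force: [0.7, 0.3, -1.3]
opening: 0.0597
[ 0.65940954 -0.13007567  0.2115122 ] 0.05973593439596306 [-1.79887806e+02 -5.17175464e-02  1.05771717e+02]
```

View pics/x_wrist.png

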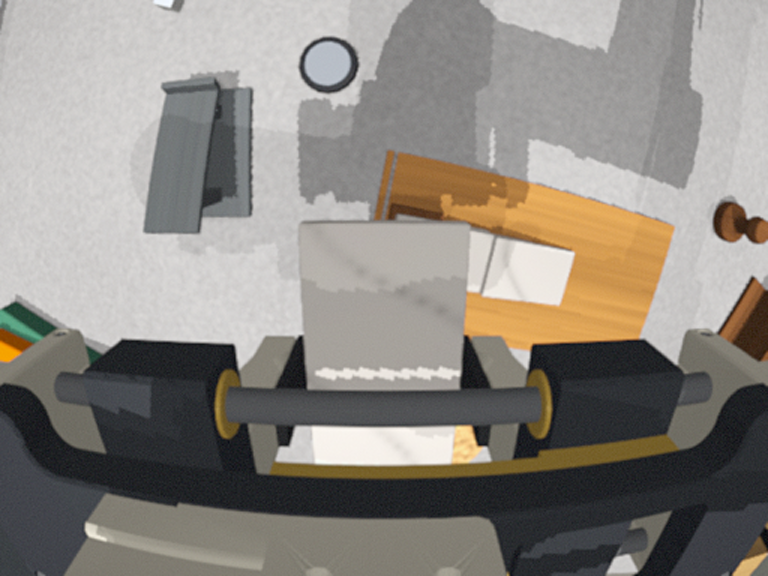

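View pics/x_top.png

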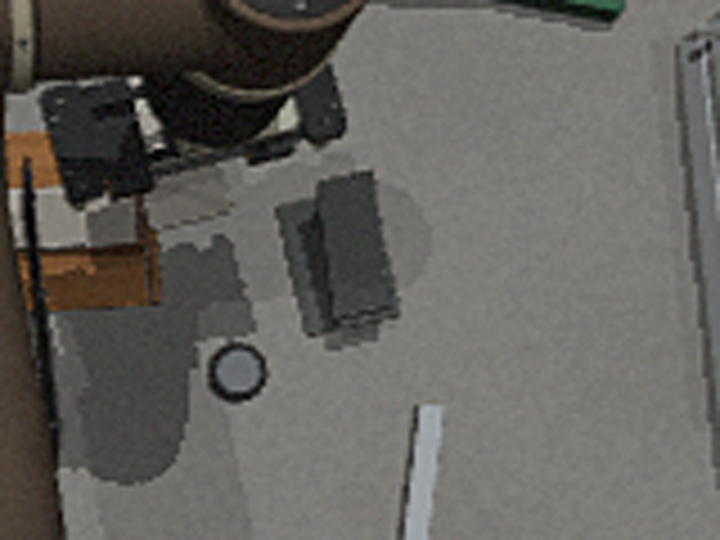

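```bash
cat > fitstand.py <<'E'
from h import *
from scipy.optimize import least_squares
f=np.load("x.npz");o=dict(tool_pos=f['pos'],orientation=f['ori'])
s,c=np.sin(.38),np.cos(.38)
hi=lambda y:(-50+112*c,y,40+112*s)
W=[((145,231),hi(-23)),((199,233),hi(23)),((252,88),(-55,40,None)),((250,215),(55,40,None))]
T=[((318,181),hi(23)),((371,171),hi(-23)),((277,207),(55,40,None)),((310,333),(-55,40,None))]
def res(q,full=False):
    x,y,yaw,h=q;R=Rot.from_euler('z',yaw).as_matrix();r=[]
    for L,proj in((W,lambda uv,z:ray_plane_wrist(uv,o,z)),(T,lambda uv,z:ray_plane("top",uv,z))):
        for px,m in L:
            m=np.array([v if v is not None else h*1000 for v in m],float)/1000
            w=R@m+[x,y,0]
            uv=(np.array(px)+.5)/1.5-.5 if L is W else (np.array(px)+.5)/4.5-.5+[280,80]
            r.append((proj(uv,w[2])[0]-w)[:2])
    r=np.array(r)
    return r if full else r.ravel()
for lab,sel in(("all",slice(None)),("wrist",slice(0,8)),("top",slice(8,16))):
    q=least_squares(lambda q:res(q)[sel],[.62,-.29,.28,.008],bounds=([.5,-.4,0,.004],[.7,-.2,.5,.012]))
    print(lab,q.x.round(4),"deg",np.degrees(q.x[2]).round(2));print((res(q.x,True)*1000).round(1).tolist())
E
python3 fitstand.py
```

```text
all [ 0.6197 -0.2963  0.2439  0.0092] deg 13.98
[[-2.7, 0.3], [-0.7, -0.9], [0.1, 0.6], [-3.1, -2.0], [2.9, -0.7], [0.6, 2.2], [0.2, 1.0], [2.7, -0.5]]
wrist [ 0.618  -0.297   0.2369  0.0071] deg 13.57
[[-1.0, 1.4], [0.8, 0.1], [1.5, 0.1], [-1.3, -1.6], [4.3, 0.3], [2.4, 3.2], [2.0, 1.5], [4.5, -0.7]]
top [ 0.6218 -0.2962  0.255   0.0075] deg 14.61
[[-4.9, -0.4], [-2.3, -1.5], [-1.8, 0.7], [-4.2, -3.0], [1.2, -1.3], [-1.5, 1.4], [-0.9, 0.1], [1.2, -0.2]]
```

```bash
cat > st.py <<'E'
import sys,subprocess
from h import *
du,dn=float(sys.argv[1]),float(sys.argv[2]); oy=float(sys.argv[3]) if len(sys.argv)>3 else 0.
a=np.radians(14.0);s,c=np.sin(.38),np.cos(.38)
u=np.array([c,0,s]);n=np.array([-s,0,c])
P=np.array([-.0004,0,.0641])+(du-oy)*u+(dn-.002)*n   # TCP 2 mm below panel centre; oy: panel centre offset along tool y
R=Rot.from_euler('z',a).as_matrix();w=R@P+[.6195,-.2965,0]
print(w.round(4));subprocess.run(["python3","go.py",*[f"{v:.4f}" for v in w],"104","-0.38"])
E
python3 -c "
from h import *
print(tool_plane([(300,222),(469,223),(314,463),(453,463)],-.006).round(4))"
python3 st.py 0.005 0.08
```

```text
[[-0.03   -0.0569 -0.006 ]
 [ 0.029  -0.0564 -0.006 ]
 [-0.0316  0.0481 -0.006 ]
 [ 0.0295  0.0483 -0.006 ]]
t 56.8 tcp [ 0.6597 -0.1294  0.2121] [-179.9   -0.   105.8] open 0.059 F [-0.6  0.2 -1.2]
turn total [-3.81 -0.07  0.32] n 4 each [-0.952 -0.017  0.079]
shift (after turn) [-3.81 -3.1   0.75] n 4 each [-0.953 -0.776  0.187]
shift (before turn) [-3.73 -2.72  1.84]
[ 0.5955 -0.3025  0.1384]
```

```bash
python3 -m jog '-1 0 0.3 0 0 0 -1;-1 0 0 0 0 0 -1;-1 0 0 0 0 0 -1;-0.8 0 0 0 0 0 -1;0 0 0 0 0 0 -1'; python3 st.py 0.005 0.08 -0.001
```

```text
clock: 57.42
tool_pos: [0.6586, -0.1295, 0.2128]
orientation: [158.2, -0.1, 104.1]
force: [0.8, 0.1, -1.0]
opening: 0.0595
t 57.425 tcp [ 0.6586 -0.1295  0.2128] [ 1.582e+02 -1.000e-01  1.041e+02] open 0.0595 F [ 0.8  0.1 -1. ]
turn total [-0.   -0.03  0.01] n 1 each [-0.001 -0.028  0.013]
shift (after turn) [-3.81 -3.06  0.77] n 4 each [-0.953 -0.765  0.193]
shift (before turn) [-3.81 -3.06  0.76]
[ 0.5964 -0.3022  0.1388]
```

```bash
python3 -m jog '0 0 0 -0.95 -0.76 0.19 -1;0 0 0 -0.95 -0.76 0.19 -1;0 0 0 -0.95 -0.76 0.19 -1;0 0 0 -0.95 -0.76 0.19 -1;0 0 0 0 0 0 -1;0 0 0 0 0 0 -1'; python3 st.py 0.006 0.01 -0.001;python3 - <<'E'
from h import *
p,d,W,o=wrist(); save(p,"y_wrist",None,1.5);print(o['opening'])
p,d,W=world("side"); save(p,"y_side",(150,80,400,260),3)
E
```

```text
clock: 58.18
tool_pos: [0.5991, -0.302, 0.1388]
orientation: [158.3, -0.1, 104.1]
force: [-0.1, -0.9, -1.5]
opening: 0.0596
t 58.175 tcp [ 0.5991 -0.302   0.1388] [ 1.583e+02 -1.000e-01  1.041e+02] open 0.0596 F [-0.1 -0.9 -1.5]
turn total [-0.01 -0.03  0.01] n 1 each [-0.013 -0.025  0.011]
shift (after turn) [ 0.01 -0.04  1.73] n 2 each [ 0.006 -0.018  0.864]
shift (before turn) [ 0.01 -0.03  1.73]
[ 0.6225 -0.2957  0.0741]
0.05963754101861827
```

View pics/y_wrist.png

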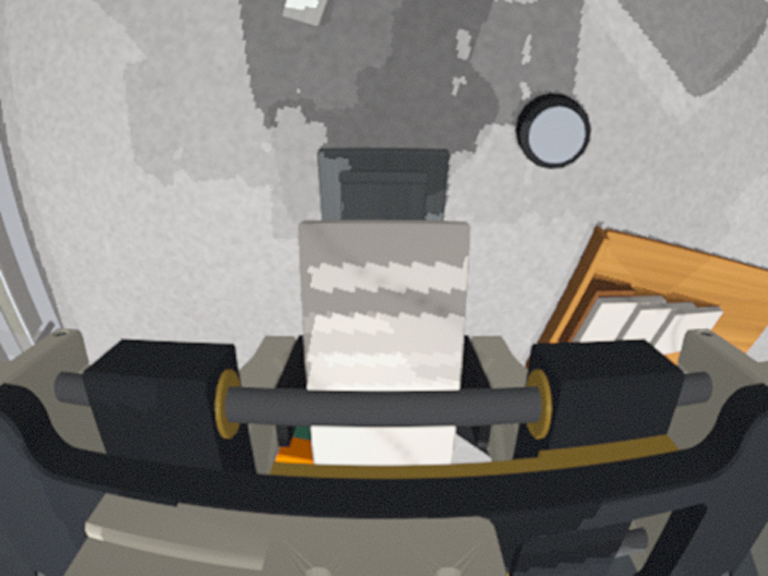

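View pics/y_side.png

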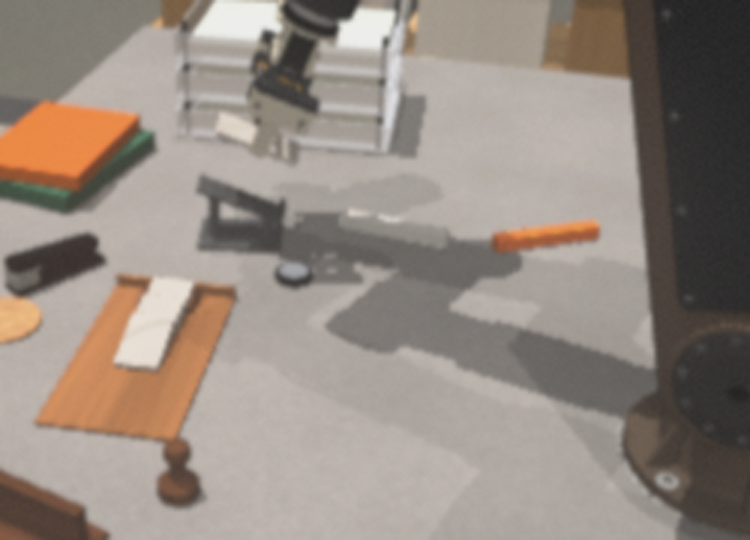

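```bash
python3 -m jog '0 0 0 0 0 0.7 -1;0 0 0 0 0 0.7 -1;0 0 0 0 0 0.3 -1;0 0 0 0 0 0 -1;0 0 0 0 0 0 -1'; python3 st.py 0.006 0.0 -0.001
```

```text
clock: 58.9
tool_pos: [0.6235, -0.296, 0.0768]
orientation: [158.2, -0.0, 104.1]
force: [-0.4, -0.1, -1.2]
opening: 0.0594
t 58.9 tcp [ 0.6235 -0.296   0.0768] [158.2  -0.  104.1] open 0.0594 F [-0.4 -0.1 -1.2]
turn total [ 0.01 -0.02  0.02] n 1 each [ 0.006 -0.015  0.019]
shift (after turn) [ 0.01 -0.05  0.31] n 1 each [ 0.012 -0.046  0.306]
shift (before turn) [ 0.01 -0.05  0.31]
[ 0.6261 -0.2948  0.0648]
```

```bash
python3 -m jog '0 0 0 0 0 0.12 -1;0 0 0 0 0 0.1 -1;0 0 0 0 0 0 -1;0 0 0 0 0 0 -1'; python3 st.py 0.006 0.0 -0.001
```

```text
clock: 59.4
tool_pos: [0.6261, -0.2952, 0.0674]
orientation: [158.3, -0.1, 104.1]
force: [-0.1, 1.2, -1.9]
opening: 0.0592
t 59.4 tcp [ 0.6261 -0.2952  0.0674] [ 1.583e+02 -1.000e-01  1.041e+02] open 0.0592 F [-0.1  1.2 -1.9]
turn total [-0.01 -0.02  0.01] n 1 each [-0.006 -0.022  0.008]
shift (after turn) [ 0.01 -0.02  0.06] n 1 each [ 0.011 -0.02   0.061]
shift (before turn) [ 0.01 -0.02  0.06]
[ 0.6261 -0.2948  0.0648]
```

```bash
python3 -m jog '0 0 0 0 0 0.05 -1;0 0 0 0 0 0 -1;0 0 0 0 0 0 -1'; python3 st.py 0.006 0.0 -0.001|head -1;  python3 -m jog '0 0 0 0 0 0.03 -1;0 0 0 0 0 0 -1;0 0 0 0 0 0 -1'; python3 st.py 0.006 0.0 -0.001
```

```text
clock: 59.78
tool_pos: [0.6268, -0.295, 0.0655]
orientation: [158.3, -0.1, 104.1]
force: [0.1, 0.5, -0.9]
opening: 0.0598
t 59.775 tcp [ 0.6268 -0.295   0.0655] [ 1.583e+02 -1.000e-01  1.041e+02] open 0.0598 F [ 0.1  0.5 -0.9]
clock: 60.15
tool_pos: [0.6273, -0.2949, 0.0644]
orientation: [158.3, -0.1, 104.1]
force: [0.1, -0.6, -1.5]
opening: 0.0595
t 60.15 tcp [ 0.6273 -0.2949  0.0644] [ 1.583e+02 -1.000e-01  1.041e+02] open 0.0595 F [ 0.1 -0.6 -1.5]
turn total [-0.   -0.02  0.01] n 1 each [-0.005 -0.022  0.009]
shift (after turn) [ 0.01 -0.02 -0.02] n 1 each [ 0.009 -0.023 -0.019]
shift (before turn) [ 0.01 -0.02 -0.02]
[ 0.6261 -0.2948  0.0648]Exception ignored on flushing sys.stdout:
BrokenPipeError: [Errno 32] Broken pipe
```

```bash
python3 -m jog '0 0 0 0 0 0.03 -1;0 0 0 0 0 0 -1;0 0 0 0 0 0 -1'; python3 -m jog '0 0 0 0 0 0.03 -1;0 0 0 0 0 0 -1;0 0 0 0 0 0 -1'; python3 st.py 0.006 0.0 -0.001
```

```text
clock: 60.52
tool_pos: [0.6278, -0.2948, 0.0635]
orientation: [158.2, -0.1, 104.1]
force: [-0.4, 1.0, 0.5]
opening: 0.0592
clock: 60.9
tool_pos: [0.6278, -0.2948, 0.0634]
orientation: [158.2, -0.1, 104.1]
force: [-6.2, 1.6, 10.4]
opening: 0.0596
t 60.9 tcp [ 0.6278 -0.2948  0.0634] [ 1.582e+02 -1.000e-01  1.041e+02] open 0.0596 F [-6.2  1.6 10.4]
turn total [-0.   -0.02  0.01] n 1 each [-0.001 -0.019  0.014]
shift (after turn) [ 0.01 -0.02 -0.05] n 1 each [ 0.01  -0.025 -0.048]
shift (before turn) [ 0.01 -0.02 -0.05]
[ 0.6261 -0.2948  0.0648]
```

```bash
python3 -m jog '0 0 0 0 0 -0.03 -1;0 0 0 0 -0.06 0 -1;0 0 0 0 0 0 -1'; python3 -m jog '0 0 0 0 -0.05 0 -1;0 0 0 0 0 0 -1';python3 -m jog '0 0 0 0 -0.04 0 -1;0 0 0 0 0 0 -1'; python3 st.py 0 0.0 -0.001
```

```text
clock: 61.28
tool_pos: [0.6259, -0.2955, 0.0626]
orientation: [158.2, -0.1, 104.1]
force: [0.5, 0.4, 2.1]
opening: 0.0598
clock: 61.52
tool_pos: [0.624, -0.296, 0.0619]
orientation: [158.2, -0.1, 104.1]
force: [0.0, 0.5, 1.6]
opening: 0.0594
clock: 61.78
tool_pos: [0.6224, -0.2963, 0.0612]
orientation: [158.2, -0.1, 104.1]
force: [-0.1, 0.6, 3.0]
opening: 0.0595
t 61.775 tcp [ 0.6224 -0.2963  0.0612] [ 1.582e+02 -1.000e-01  1.041e+02] open 0.0595 F [-0.1  0.6  3. ]
turn total [-0.   -0.02  0.01] n 1 each [-0.002 -0.019  0.01 ]
shift (after turn) [ 0.01 -0.02 -0.05] n 1 each [ 0.011 -0.024 -0.047]
shift (before turn) [ 0.01 -0.02 -0.05]
[ 0.6207 -0.2962  0.0626]
```

```bash
python3 -m jog '0 0 0 0 -0.04 0 -1;0 0 0 0 0 0 -1'; python3 -m jog '0 0 0 0 -0.04 0 -1;0 0 0 0 0 0 -1'; python3 st.py 0 0.0 -0.001
```

```text
clock: 62.02
tool_pos: [0.6211, -0.2965, 0.0607]
orientation: [158.2, -0.1, 104.1]
force: [0.7, 0.7, 2.4]
opening: 0.0591
clock: 62.28
tool_pos: [0.621, -0.2966, 0.0606]
orientation: [158.1, -0.0, 104.1]
force: [6.1, 2.8, 0.5]
opening: 0.0597
t 62.275 tcp [ 0.621  -0.2966  0.0606] [158.1  -0.  104.1] open 0.0597 F [6.1 2.8 0.5]
turn total [ 0.02 -0.01  0.01] n 1 each [ 0.021 -0.013  0.01 ]
shift (after turn) [ 0.01  0.01 -0.05] n 1 each [ 0.012  0.014 -0.047]
shift (before turn) [ 0.01  0.01 -0.05]
[ 0.6207 -0.2962  0.0626]
```

The foot is against the ledge, with a 6 N push felt. Releasing.

```bash
python3 -m jog '0 0 0 0 0.01 0 -1;0 0 0 0 0 0 0.8;0 0 0 0 0 0 0.8;0 0 0 0 0 0 0.8;0 0 0 0 0 -0.3 0.8;0 0 0 0 0 -1 0.8;0 0 0 0 0 -1 0.8;0 0 0 0 0 -1 0.8'; python3 -m jog '0 0 0 0 0 0 0.8';python3 - <<'E'
from h import *
p,d,W,o=wrist(); save(p,"z_wrist",None,1.5);print(o['tool_pos'],o['opening'],o['orientation'])
E
python3 go.py 0.427 -0.361 0.15 83
```

```text
clock: 63.28
tool_pos: [0.5714, -0.3091, 0.1846]
orientation: [158.3, -0.1, 104.1]
force: [0.6, -0.0, -1.0]
opening: 0.079
clock: 63.4
tool_pos: [0.5729, -0.3101, 0.1877]
orientation: [158.0, 0.2, 104.1]
force: [0.6, -0.4, -0.9]
opening: 0.0789
[ 0.5729383  -0.3101453   0.18773572] 0.07893350351719043 [157.95181409   0.1695664  104.07256965]
t 63.45 tcp [ 0.5724 -0.3094  0.1854] [158.1   0.  104.1] open 0.079 F [-0.5  0.  -1.4]
turn total [ 3.78 -0.7   3.63] n 4 each [ 0.946 -0.174  0.908]
shift (after turn) [-1.72 -3.45  0.89] n 4 each [-0.431 -0.863  0.221]
shift (before turn) [-0.37 -3.89 -0.61]
```

View pics/z_wrist.png

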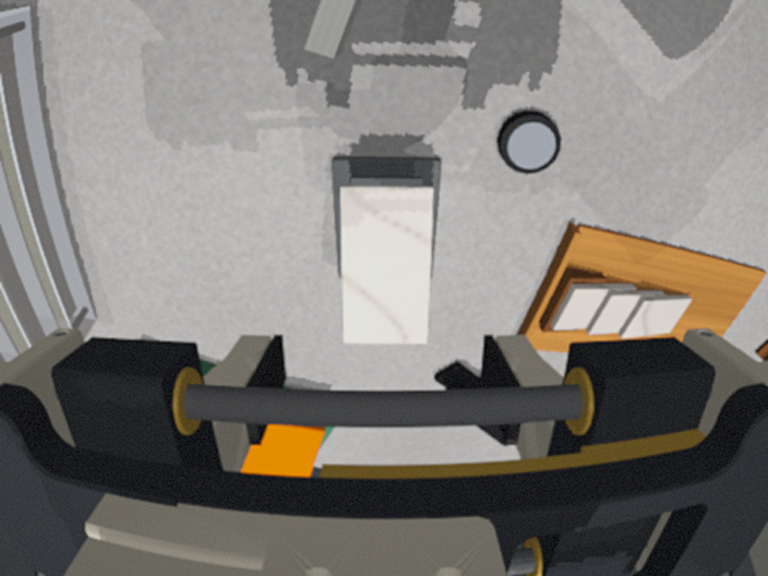

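The panel lies centred (columns 342–432 over the foot's 333–440) with its foot at the ledge. Now the trim bar.

```bash
python3 -m jog '0.95 0 0 0 0 0 0.2;0.95 0 0 0 0 0 0.2;0.95 0 0 0 0 0 0.2;0.96 0 0 0 0 0 0.2;0 0 0.92 0 0 0 0.2;0 0 0.92 0 0 0 0.2;0 0 0.92 0 0 0 0.2;0 0 0.92 0 0 0 0.2'; python3 go.py 0.427 -0.361 0.12 83
```

```text
clock: 64.45
tool_pos: [0.5719, -0.3085, 0.1813]
orientation: [-179.8, -0.1, 82.8]
force: [-0.3, -0.2, -0.5]
opening: 0.0524
t 64.45 tcp [ 0.5719 -0.3085  0.1813] [-1.798e+02 -1.000e-01  8.280e+01] open 0.0524 F [-0.3 -0.2 -0.5]
turn total [-0.04 -0.01 -0.03] n 1 each [-0.042 -0.014 -0.028]
shift (after turn) [-1.74 -3.44  1.53] n 4 each [-0.436 -0.859  0.383]
shift (before turn) [-1.76 -3.42  1.55]
```

```bash
python3 -m jog '0 0 0 -0.44 -0.86 0.2 0.2;0 0 0 -0.44 -0.86 0.4 0.2;0 0 0 -0.44 -0.86 0.5 0.2;0 0 0 -0.44 -0.86 0.5 0.2;0 0 0 0 0 0 0.2;0 0 0 0 0 0 0.2';python3 - <<'E'
from h import *
p,d,W,o=wrist(); save(p,"ba_wrist",None,1.5);print(o['tool_pos'],o['opening'],o['orientation'])
E
```

```text
clock: 65.2
tool_pos: [0.4273, -0.3621, 0.1187]
orientation: [-179.9, -0.1, 83.0]
force: [-0.3, -0.1, 0.7]
opening: 0.0527
[ 0.42731296 -0.36206535  0.11868579] 0.052711112771276186 [-1.79865197e+02 -5.26219101e-02  8.30000328e+01]
```

View pics/ba_wrist.png

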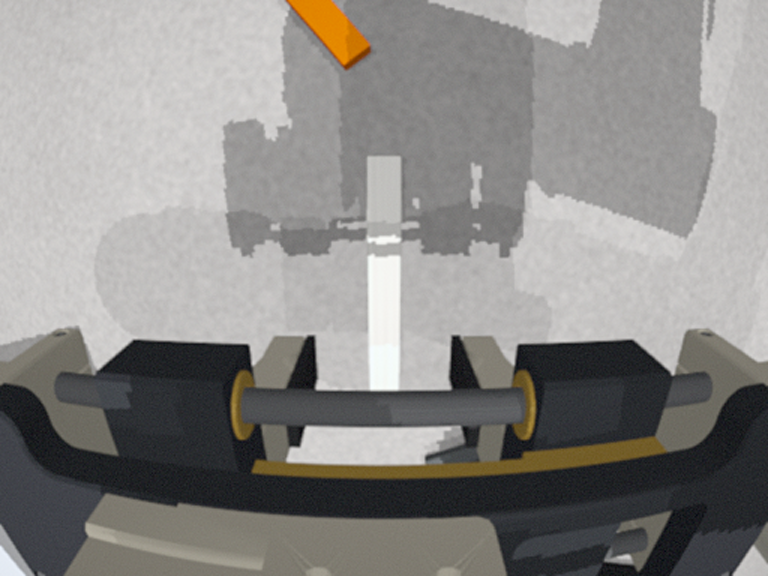

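```bash
python3 - <<'E'
from h import *
o=ctrl.get_obs()
P=ray_plane_wrist((np.array([(367,156),(401,156),(370,388),(400,388)])+.5)/1.5-.5,o,.02)
print(P.round(4)); m=(P[0]+P[1])/2; d=(P[2]+P[3])/2-m; print("dir deg",np.degrees(np.arctan2(d[1],d[0])),"len",np.linalg.norm(d)); d/=np.linalg.norm(d)
print("centre",m+d*.075, o['tool_pos'])
E
python3 go.py 0.427 -0.361 0.008 83
```

```text
[[ 0.3496 -0.3631  0.02  ]
 [ 0.352  -0.3439  0.02  ]
 [ 0.497  -0.3809  0.02  ]
 [ 0.4995 -0.3612  0.02  ]]
dir deg -6.780205672852374 len 0.14847527965058518
centre [ 0.42529901 -0.36236394  0.02      ] [ 0.42787915 -0.36199288  0.11895283]
t 65.25 tcp [ 0.4279 -0.362   0.119 ] [-179.9   -0.    83. ] open 0.0527 F [-0.1 -0.3  0.4]
turn total [-0.02 -0.01  0.01] n 1 each [-0.017 -0.007  0.006]
shift (after turn) [ 0.02 -0.02  2.77] n 3 each [ 0.007 -0.008  0.925]
shift (before turn) [ 0.02 -0.02  2.77]
```

```bash
python3 -m jog '0 0 0 0 -0.03 0.9 0.2;0 0 0 0 0 0.9 0.2;0 0 0 0 0 0.8 0.2;0 0 0 0 0 0.2 0.2;0 0 0 0 0 0.08 0.2;0 0 0 0 0 0 0.2;0 0 0 0 0 0 0.2'; python3 go.py 0.4265 -0.362 0.0045 83
```

```text
clock: 66.12
tool_pos: [0.4265, -0.3619, 0.0048]
orientation: [-180.0, -0.0, 83.0]
force: [0.7, -1.1, 1.0]
opening: 0.0528
t 66.125 tcp [ 0.4265 -0.3619  0.0048] [-180.   -0.   83.] open 0.0528 F [ 0.7 -1.1  1. ]
turn total [-0. -0.  0.] n 1 each [-0.001 -0.005  0.004]
shift (after turn) [-0.   -0.    0.01] n 1 each [-0.002 -0.     0.007]
shift (before turn) [-0.   -0.    0.01]
```

```bash
python3 -m jog '0 0 0 0 0 0 -1;0 0 0 0 0 0 -1;0 0 0 0 0 0 -1;0 0 0 0 0 0 -1;0 0 0 0 0 0 -1;0 0 0 0 0 -0.4 -1;0 0 0 0 0 -1 -1;0 0 0 0 0 -1 -1'; python3 -m jog '0 0 0 0 0 -1 -1;0 0 0 0 0 -1 -1;0 0 0 0 0 -1 -1;0 0 0 0 0 0 -1'; python3 go.py 0.60 0.19 0.22 73.8
```

```text
clock: 67.12
tool_pos: [0.4257, -0.3617, 0.1014]
orientation: [-179.9, -0.1, 83.0]
force: [0.4, -0.4, 0.1]
opening: 0.0201
clock: 67.62
tool_pos: [0.4276, -0.3628, 0.2244]
orientation: [179.7, 0.1, 83.0]
force: [-0.4, 0.4, -1.2]
opening: 0.0197
t 67.625 tcp [ 0.4276 -0.3628  0.2244] [1.797e+02 1.000e-01 8.300e+01] open 0.0197 F [-0.4  0.4 -1.2]
turn total [0.05 0.01 1.61] n 2 each [0.025 0.006 0.806]
shift (after turn) [14.47  0.28  0.11] n 15 each [0.965 0.019 0.007]
shift (before turn) [14.24  2.6   0.1 ]
```

```bash
python3 -m jog '0 0 0.8 0 0 0 -1;0 0 0.8 0 0 0 -1;0 0 0 0.97 0.02 0 -1;0 0 0 0.97 0.02 0 -1;0 0 0 0.97 0.02 0 -1;0 0 0 0.97 0.02 0 -1;0 0 0 0.97 0.02 0 -1;0 0 0 0.97 0.02 0 -1'; python3 -m jog '0 0 0 0.97 0.02 0 -1;0 0 0 0.97 0.02 0 -1;0 0 0 0.97 0.02 0 -1;0 0 0 0.97 0.02 0 -1;0 0 0 0.97 0.02 0 -1;0 0 0 0.97 0.02 0 -1;0 0 0 0.97 0.02 0 -1;0 0 0 0 0 0 -1'; python3 -m jog '0 0 0 0 0 0 -1'; python3 - <<'E'
from h import *
p,d,W,o=wrist(); save(p,"bb_wrist",None,1.5);print(o['tool_pos'],o['opening'],o['orientation'])
np.savez("bb.npz",p=p,d=d,W=W,pos=o['tool_pos'],ori=o['orientation'])
p,d,W=world("top"); save(p,"bb_top",(160,80,260,160),7)
E
```

```text
clock: 68.62
tool_pos: [0.4951, -0.1383, 0.2197]
orientation: [-179.8, -0.0, 73.8]
force: [0.5, 0.1, -0.5]
opening: 0.0196
clock: 69.62
tool_pos: [0.5765, 0.1217, 0.2192]
orientation: [-179.8, -0.0, 74.0]
force: [-0.5, -0.4, -1.4]
opening: 0.0203
clock: 69.75
tool_pos: [0.5758, 0.1195, 0.2196]
orientation: [-179.8, 0.0, 73.9]
force: [0.4, -0.2, -1.3]
opening: 0.02
[0.57578957 0.11947066 0.21955661] 0.019962648400171094 [-1.79815702e+02  6.85593020e-03  7.38636827e+01]
```

View pics/bb_wrist.png

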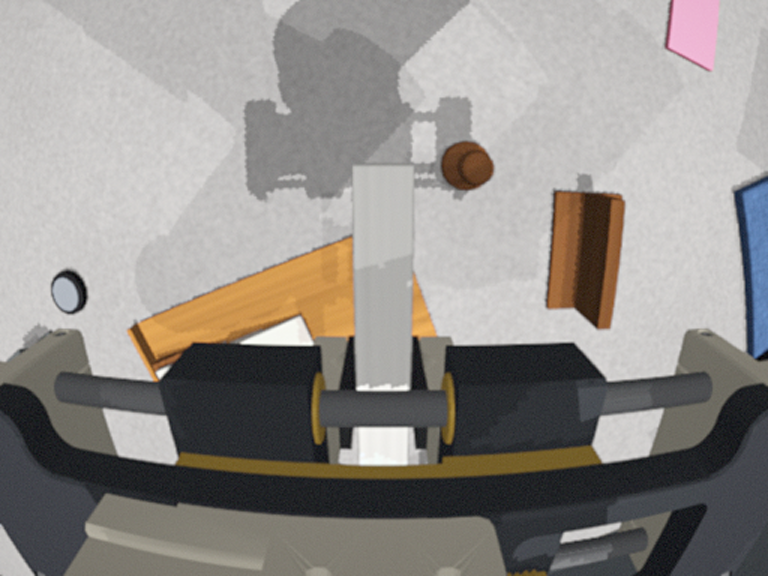

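View pics/bb_top.png

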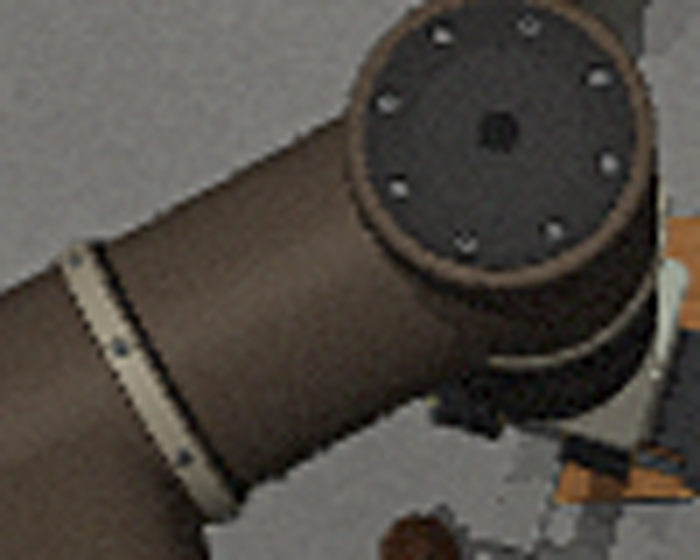

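```bash
python3 - <<'E'
from h import *
f=np.load("bb.npz");o=dict(tool_pos=f['pos'],orientation=f['ori'])
P=ray_plane_wrist((np.array([(610,198),(623,201),(611,328),(598,327)])+.5)/1.5-.5,o,.06);print(P.round(4),P.mean(0))
E
python3 go.py 0.655 0.198 0.2 73.8
```

```text
[[0.5744 0.3021 0.06  ]
 [0.5794 0.3136 0.06  ]
 [0.684  0.2879 0.06  ]
 [0.6789 0.2755 0.06  ]] [0.62917619 0.29478542 0.06      ]
t 69.85 tcp [0.576  0.1189 0.2199] [-179.9   -0.    73.8] open 0.0199 F [-0.7  0.1 -0.2]
turn total [-0.03 -0.    0.  ] n 1 each [-0.026 -0.004  0.002]
shift (after turn) [2.45 1.35 0.5 ] n 3 each [0.817 0.449 0.166]
shift (before turn) [2.45 1.35 0.5 ]
```

```bash
python3 -m jog '0 0 0 0.82 0.45 0.1 -1;0 0 0 0.82 0.45 0.1 -1;0 0 0 0.82 0.45 0.1 -1;0 0 0 0 0 0 -1;0 0 0 0 0 0 -1'; python3 - <<'E'
from h import *
p,d,W,o=wrist(); save(p,"bc_wrist",None,1.5);print(o['tool_pos'],o['opening'],o['orientation'])
np.savez("bc.npz",p=p,d=d,W=W,pos=o['tool_pos'],ori=o['orientation'])
E
```

```text
clock: 70.47
tool_pos: [0.6553, 0.1982, 0.2077]
orientation: [-179.8, -0.0, 73.8]
force: [-0.2, -0.7, -1.5]
opening: 0.0196
[0.65530296 0.19821564 0.20769333] 0.01963539310790638 [-1.79839689e+02 -1.12424538e-03  7.37962382e+01]
```

View pics/bc_wrist.png

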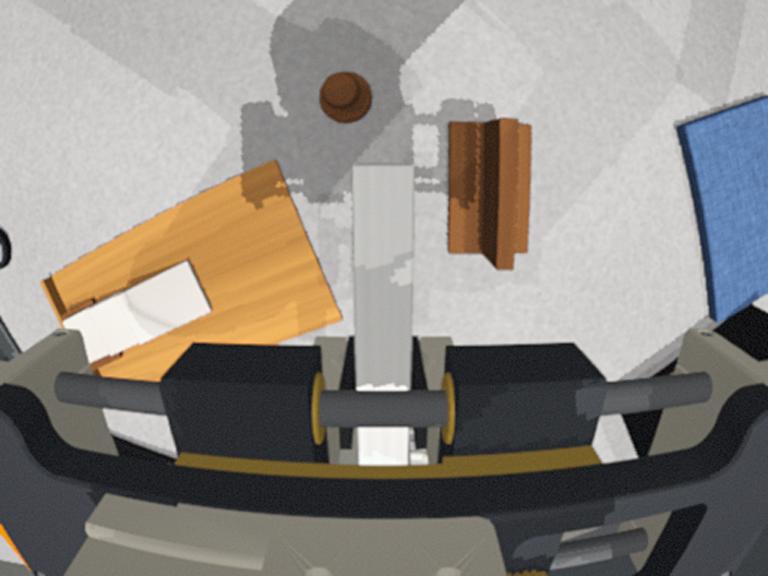

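```bash
python3 - <<'E'
from h import *
corners([(498,118),(517,120),(515,269),(498,267)],.06)
for z in(.006,.010): corners([(449,122),(531,125),(527,252),(448,252)],z)
print("bar near end",tool_plane([(353,166),(413,165)],-.014).round(4))
E
f=1; python3 - <<'E'
from h import *
f=np.load('bc.npz');p=f['p'];save(p,"bc_crop",(285,70,365,190),5)
E
```

```text
centre [0.63   0.2956]
 side 0.0138 deg 71.7
 side 0.1076 deg -14.3
 side 0.0133 deg -112.5
 side 0.1067 deg 166.1
centre [0.6302 0.2956]
 side 0.069 deg 74.9
 side 0.108 deg -15.3
 side 0.0694 deg -105.7
 side 0.1073 deg 164.5
centre [0.6296 0.2947]
 side 0.0683 deg 74.9
 side 0.1068 deg -15.3
 side 0.0686 deg -105.7
 side 0.1061 deg 164.5
bar near end [[-0.0115 -0.0754 -0.014 ]
 [ 0.0077 -0.0757 -0.014 ]]
```

View pics/bc_crop.png

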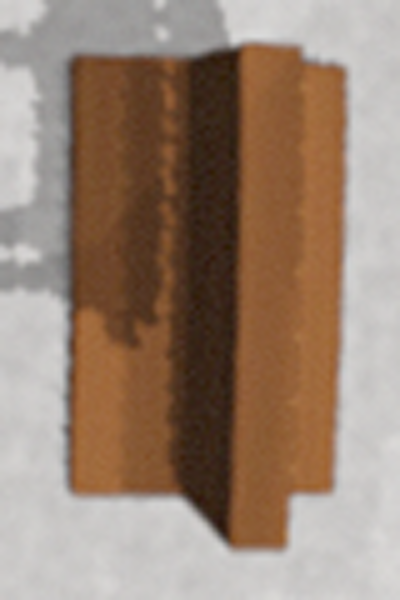

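```bash
python3 - <<'E'
from h import *
for _ in range(3): print(vision.camera_info("wrist")["tool_from_camera"].round(4).tolist())
print(ctrl.get_obs()['clock'])
print(tool_plane([(353,166),(413,165)],-.014).round(4),tool_plane([(315,262),(452,262)],-.006).round(4))
E
```

```text
[[1.0, -0.0021, 0.0004, -0.0021], [0.0019, 0.9563, 0.2925, -0.0805], [-0.001, -0.2925, 0.9563, -0.1582], [0.0, 0.0, 0.0, 1.0]]
[[1.0, -0.0021, 0.0004, -0.0021], [0.0019, 0.9563, 0.2925, -0.0805], [-0.001, -0.2925, 0.9563, -0.1582], [0.0, 0.0, 0.0, 1.0]]
[[1.0, -0.0021, 0.0004, -0.0021], [0.0019, 0.9563, 0.2925, -0.0805], [-0.001, -0.2925, 0.9563, -0.1582], [0.0, 0.0, 0.0, 1.0]]
70.525
[[-0.0115 -0.0754 -0.014 ]
 [ 0.0077 -0.0757 -0.014 ]] [[-0.0261 -0.0416 -0.006 ]
 [ 0.0225 -0.0415 -0.006 ]]
```

```bash
python3 go.py 0.631 0.2976 0.12 74.7; python3 -m jog '0 0 -0.16 0 0 0 -1;0 0 0 0 0 0 -1'; python3 go.py 0.631 0.2976 0.12 74.7
```

```text
t 70.525 tcp [0.6553 0.1982 0.2081] [-179.9   -0.    73.8] open 0.02 F [-0.3  1.1 -0.8]
turn total [-0.02 -0.01 -0.16] n 1 each [-0.023 -0.006 -0.158]
shift (after turn) [ 2.24 -1.24  2.2 ] n 3 each [ 0.746 -0.414  0.734]
shift (before turn) [ 2.22 -1.27  2.21]
clock: 70.78
tool_pos: [0.6555, 0.1988, 0.2086]
orientation: [-179.9, -0.1, 74.8]
force: [0.3, -0.9, -0.6]
opening: 0.0195
t 70.775 tcp [0.6555 0.1988 0.2086] [-1.799e+02 -1.000e-01  7.480e+01] open 0.0195 F [ 0.3 -0.9 -0.6]
turn total [-0.02 -0.01  0.01] n 1 each [-0.016 -0.013  0.011]
shift (after turn) [ 2.22 -1.24  2.22] n 3 each [ 0.741 -0.414  0.738]
shift (before turn) [ 2.22 -1.24  2.22]
```

```bash
python3 -m jog '0 0 0 0.74 -0.41 0 -1;0 0 0 0.74 -0.41 0 -1;0 0 0 0.74 -0.42 0.3 -1;0 0 0 0 0 0.7 -1;0 0 0 0 0 0.7 -1;0 0 0 0 0 0.5 -1;0 0 0 0 0 0 -1;0 0 0 0 0 0 -1'; python3 go.py 0.631 0.2976 0.066 74.7; python3 - <<'E'
from h import *
p,d,W=world("side"); save(p,"bd_side",(90,150,250,270),4.5)
p,d,W,o=wrist(); save(p,"bd_wrist",None,1.5);print(o['opening'])
E
```

```text
clock: 71.78
tool_pos: [0.6316, 0.2982, 0.1213]
orientation: [-179.9, -0.1, 74.8]
force: [-0.0, 0.7, -0.5]
opening: 0.0196
t 71.775 tcp [0.6316 0.2982 0.1213] [-1.799e+02 -1.000e-01  7.480e+01] open 0.0196 F [-0.   0.7 -0.5]
turn total [-0.01 -0.02  0.01] n 1 each [-0.01  -0.017  0.012]
shift (after turn) [-0.02 -0.01  1.38] n 2 each [-0.009 -0.005  0.692]
shift (before turn) [-0.02 -0.01  1.38]
0.01962595100898122
```

View pics/bd_wrist.png

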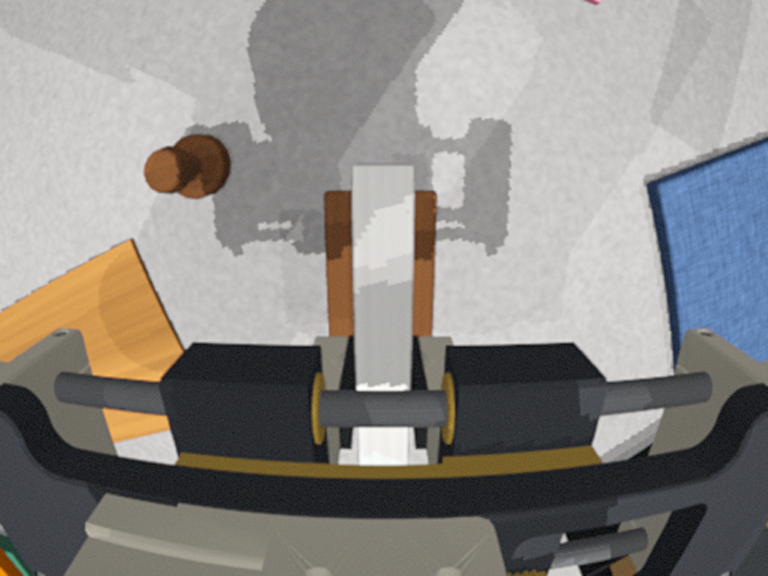

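View pics/bd_side.png

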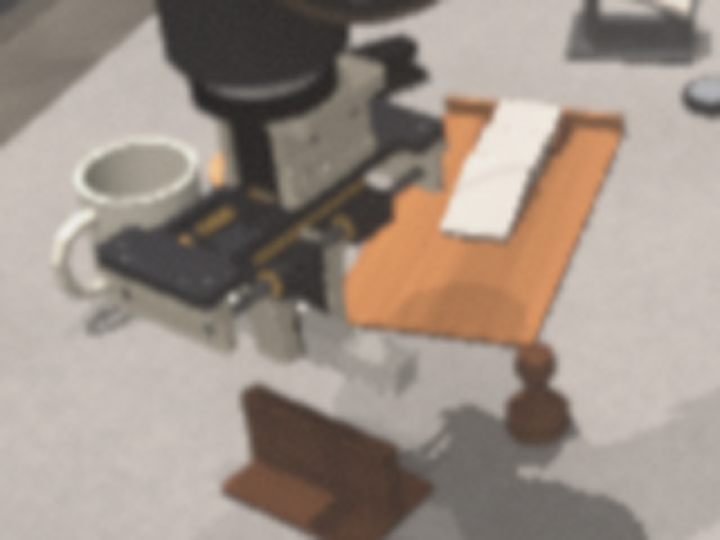

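```bash
python3 -c "
from h import *
print(tool_plane([(325,192),(436,192),(329,333),(433,333)],.113).round(4), tool_plane([(353,165),(413,165)],-.0145).round(4))"
python3 -m jog '0 0 0 -0.02 0 0.5 -1;0 0 0 0 0 0.4 -1;0 0 0 0 0 0.25 -1;0 0 0 0 0 0.1 -1;0 0 0 0 0 0 -1;0 0 0 0 0 0 -1'; python3 go.py 0.631 0.2974 0.0650 74.7
```

```text
[[-0.0372 -0.0553  0.113 ]
 [ 0.0305 -0.0551  0.113 ]
 [-0.0379  0.0375  0.113 ]
 [ 0.0313  0.0377  0.113 ]] [[-0.0115 -0.0758 -0.0145]
 [ 0.0077 -0.0757 -0.0145]]
clock: 72.62
tool_pos: [0.6311, 0.2976, 0.0707]
orientation: [-179.9, -0.1, 74.8]
force: [-0.1, 0.4, -0.9]
opening: 0.0199
t 72.625 tcp [0.6311 0.2976 0.0707] [-1.799e+02 -1.000e-01  7.480e+01] open 0.0199 F [-0.1  0.4 -0.9]
turn total [-0.02 -0.01  0.01] n 1 each [-0.015 -0.014  0.012]
shift (after turn) [-0.   -0.    0.14] n 1 each [-0.004 -0.     0.142]
shift (before turn) [-0.   -0.    0.14]
```

```bash
python3 -m jog '0 0 0 -0.015 0 0.08 -1;0 0 0 0 0 0.04 -1;0 0 0 0 0 0 -1;0 0 0 0 0 0 -1'; python3 -m jog '0 0 0 0 0 0.02 -1;0 0 0 0 0 0 -1;0 0 0 0 0 0 -1'; python3 go.py 0.631 0.2974 0.0650 74.7
```

```text
clock: 73.12
tool_pos: [0.6306, 0.2968, 0.0653]
orientation: [-179.9, -0.0, 74.8]
force: [0.4, -0.3, -1.1]
opening: 0.0198
clock: 73.5
tool_pos: [0.6305, 0.2967, 0.0645]
orientation: [-179.9, -0.0, 74.8]
force: [0.4, 1.1, -1.8]
opening: 0.0197
t 73.5 tcp [0.6305 0.2967 0.0645] [-179.9   -0.    74.8] open 0.0197 F [ 0.4  1.1 -1.8]
turn total [-0.02 -0.01  0.01] n 1 each [-0.022 -0.007  0.01 ]
shift (after turn) [ 0.02  0.01 -0.01] n 1 each [ 0.019  0.007 -0.013]
shift (before turn) [ 0.02  0.01 -0.01]
```

```bash
python3 -m jog '0 0 0 0 0 0.02 -1;0 0 0 0 0 0 -1;0 0 0 0 0 0 -1'; python3 -m jog '0 0 0 0 0 0.02 -1;0 0 0 0 0 0 -1;0 0 0 0 0 0 -1'; python3 go.py 0.631 0.2974 0.0650 74.7
```

```text
clock: 73.88
tool_pos: [0.6306, 0.2968, 0.0638]
orientation: [-179.9, -0.0, 74.8]
force: [0.4, 0.1, -0.7]
opening: 0.0196
clock: 74.25
tool_pos: [0.6306, 0.2968, 0.0637]
orientation: [-179.9, -0.1, 74.8]
force: [-2.8, -0.7, 5.2]
opening: 0.0194
t 74.25 tcp [0.6306 0.2968 0.0637] [-1.799e+02 -1.000e-01  7.480e+01] open 0.0194 F [-2.8 -0.7  5.2]
turn total [-0.02 -0.01  0.01] n 1 each [-0.017 -0.01   0.013]
shift (after turn) [ 0.02  0.01 -0.03] n 1 each [ 0.018  0.006 -0.032]
shift (before turn) [ 0.02  0.01 -0.03]
```

```bash
python3 -m jog '0 0 0 0 0 -0.01 -1;0 0 0 0 0 0 0;0 0 0 0 0 0 0;0 0 0 0 0 0 0;0 0 0 0 0 -0.5 0;0 0 0 0 0 -1 0;0 0 0 0 0 -1 0;0 0 0 0 0 -1 0'; python3 -m jog '0 0 0 0 0 -0.3 0;0 0 0 0 0 0 0';python3 - <<'E'
from h import *
p,d,W,o=wrist(); save(p,"be_wrist",None,1.5);print(o['tool_pos'],o['opening'],o['orientation'])
p,d,W=world("side"); save(p,"be_side",(90,80,290,270),2.8)
E
```

```text
clock: 75.25
tool_pos: [0.6307, 0.2965, 0.2045]
orientation: [-179.9, -0.0, 74.8]
force: [-0.1, 0.2, 0.0]
opening: 0.0435
clock: 75.5
tool_pos: [0.631, 0.2967, 0.2159]
orientation: [-179.9, -0.1, 74.8]
force: [-0.1, -0.7, -0.9]
opening: 0.0438
[0.63096257 0.29674836 0.21589529] 0.04384704015655598 [-1.79915263e+02 -1.17647561e-01  7.47526983e+01]
```

View pics/be_wrist.png

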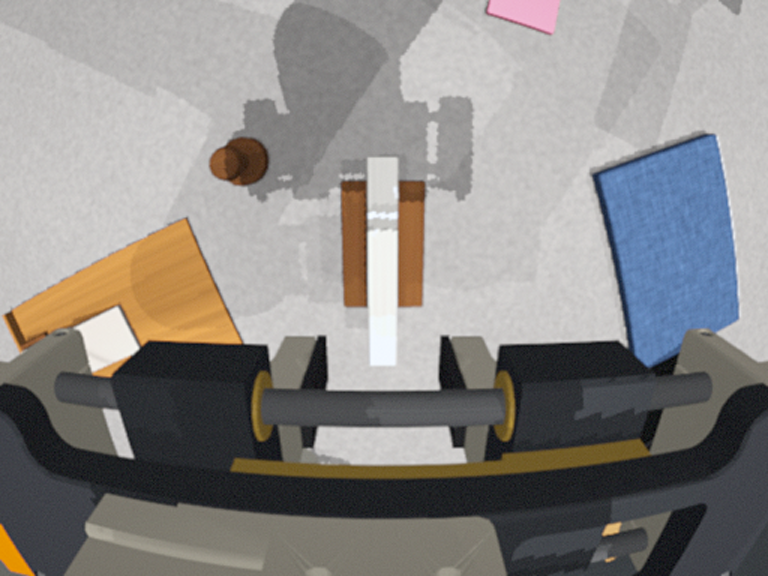

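View pics/be_side.png

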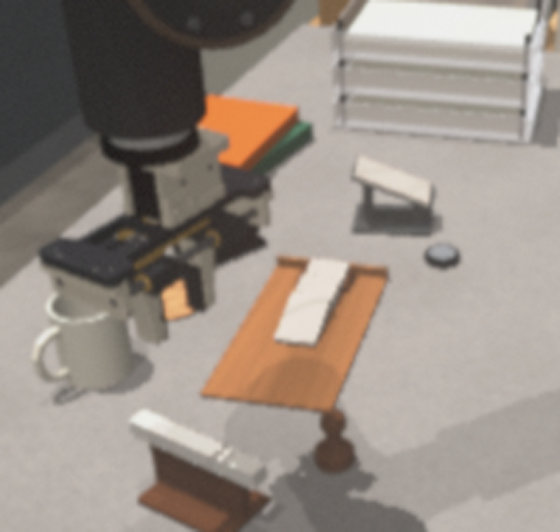

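The bar sits level on the rail (wrist view columns 367–398, centred over the foot's 342–424). Now a last check of the tray and the whole scene, with the arm held high.

```bash
python3 go.py 0.70 0.03 0.32 74.8
```

```text
t 75.6 tcp [0.6301 0.2962 0.2137] [-179.8    0.    74.7] open 0.0436 F [-0.2 -0.1 -1.2]
turn total [-0.04  0.01 -0.01] n 1 each [-0.038  0.007 -0.009]
shift (after turn) [-5.97  3.43 -2.66] n 6 each [-0.994  0.572 -0.443]
shift (before turn) [-5.96  3.43 -2.67]
```

```bash
python3 -m jog '0 0 0 0 0 -1 0;0 0 0 0 0 -1 0;0 0 0 -0.9 0.5 -0.3 0;0 0 0 -0.9 0.5 -0.3 0;0 0 0 -0.9 0.5 0 0;0 0 0 -0.9 0.5 0 0;0 0 0 -0.9 0.5 0 0;0 0 0 -0.9 0.5 0 0';python3 -m jog '0 0 0 -0.5 0.4 0 0;0 0 0 0 0 0 0;0 0 0 0 0 0 0'; python3 - <<'E'
from h import *
p,d,W,o=wrist(); save(p,"bf_wrist",None,1.5);print(o['tool_pos'],o['opening'],o['orientation'])
p,d,W=world("side"); save(p,"bf_side",(150,100,320,270),3.4)
E
```

```text
clock: 76.6
tool_pos: [0.6898, 0.0552, 0.3168]
orientation: [-179.7, 0.0, 74.8]
force: [0.2, -0.0, -0.4]
opening: 0.0436
clock: 76.97
tool_pos: [0.6999, 0.0332, 0.3173]
orientation: [-179.8, 0.0, 74.7]
force: [0.2, 0.2, -0.8]
opening: 0.0437
[0.69988827 0.03321022 0.31734794] 0.043677317462264935 [-1.79766607e+02  8.18018519e-03  7.47456436e+01]
```

View pics/bf_wrist.png

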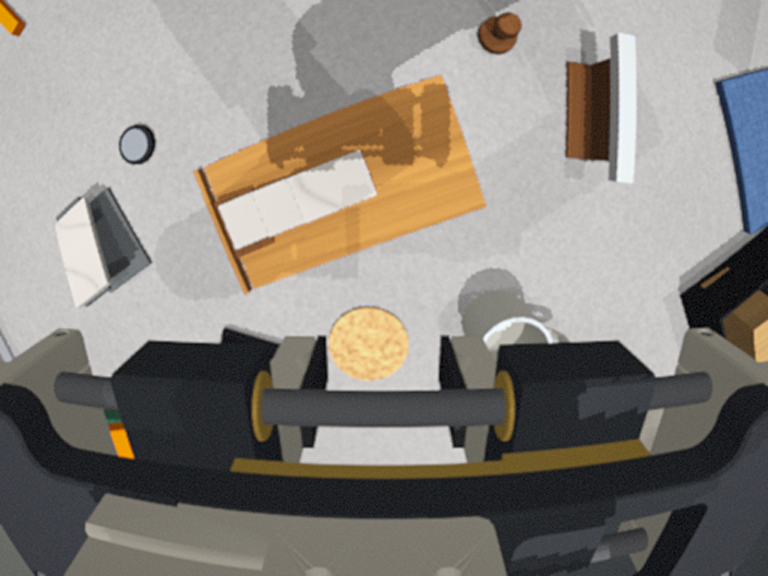

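View pics/bf_side.png

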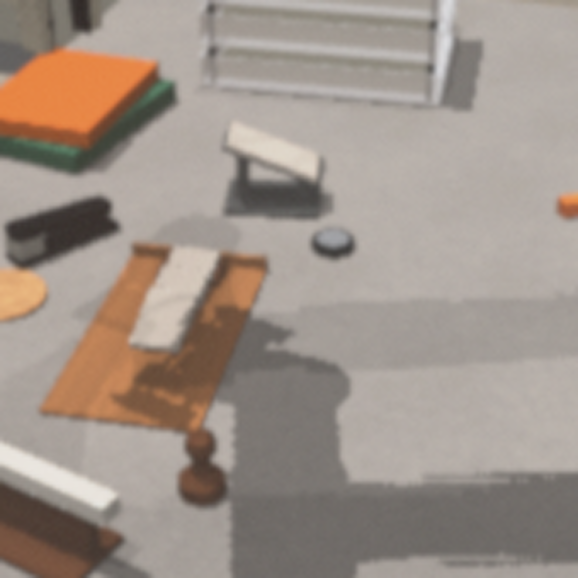

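```bash
python3 - <<'E'
from h import *
p,d,W,o=wrist(); save(p,"bg_crop",(130,90,270,180),5.5)
E
```

```text
(no output)
```

View pics/bg_crop.png

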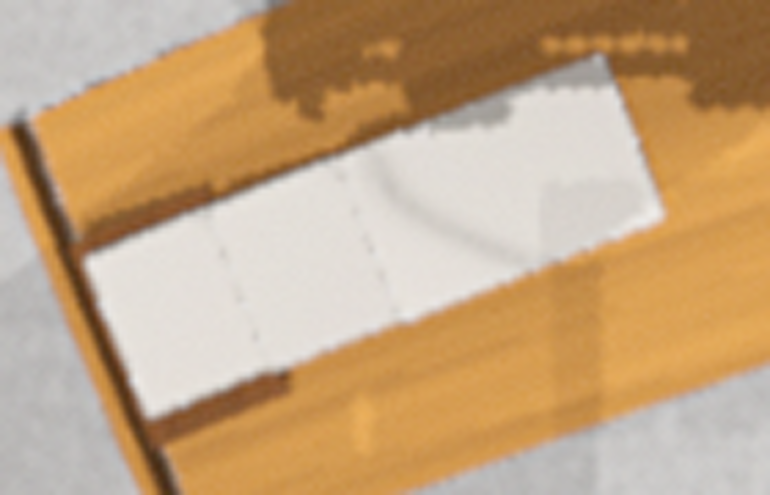

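```bash
python3 - <<'E'
from h import *
o=ctrl.get_obs()
f=lambda px,z:tray(ray_plane_wrist((np.array(px,float)+.5)/5.5-.5+[130,90],o,z))
for n,px,z in(("t1 up",[(82,257),(150,418)],.029),("t2 up",[(210,208),(265,375)],.029),("t3 up",[(338,158),(400,322)],.029),("t3 low",[(603,57),(664,214)],.0138),("tray edges",[(40,112),(190,490)],.006)):
    q=f(px,z);print(n,q.tolist(),"mean",q.mean(0).round(4))
E
```

```text
t1 up [[-0.1308, 0.0282], [-0.1303, -0.0229]] mean [-0.1306  0.0026]
t2 up [[-0.0891, 0.0264], [-0.0924, -0.0237]] mean [-0.0908  0.0014]
t3 up [[-0.0493, 0.0256], [-0.0499, -0.0236]] mean [-0.0496  0.001 ]
t3 low [[0.0281, 0.0257], [0.0289, -0.0221]] mean [0.0285 0.0018]
tray edges [[-0.1356, 0.0748], [-0.1368, -0.0502]] mean [-0.1362  0.0123]
```

The laps step by 40 and 41 mm, the tiles lie within 3 mm of the centre line, and everything is square. Handing in.

```bash
python3 -c "
from plant import ctrl
print(ctrl.close_job()); print(ctrl.get_obs()['clock'])"
```

```text
the job is handed in; nothing more can be done
None
the job is handed in; nothing more can be done
```

The job is handed in: the tile fan, the panel and the trim bar are all in place, at about 77 s of the 210 s allowed. `close_job` gives no verdict, so everything below comes from my own last camera checks.

- **Tiles:** there were three, lapped from the starter strip. Their upper edges lie at tray x = -131, -91 and -50 mm, so they step by about 40 mm. They sit 1–3 mm off the centre line and look square; I did not measure the lean itself.
- **Knocked tile:** partway through, tile 2 was pushed about 11 mm up the slope. I set tile 3 down on the desk, re-laid tile 2, then laid tile 3.
- **Panel:** it lies on the deck, slid down until I felt the ledge push back with about 6 N. In the picture it is centred and straight on the stand.
- **Trim bar:** the aluminium bar is level on the rest, about 1 mm off centre sideways.
- **Everything else:** the stamp, the loupe and the look-alikes were not touched. The gripper was empty and clear of everything at the end.

**Disagreements:** the wrist camera's calibration drifted by about 2 mm during the run, and the top and wrist cameras differed by 2–3 mm on positions. Both are well inside the tolerances, except for the bar's 7 mm sideways limit. There I compared the bar and the rest in the same picture instead.

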